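# Inspect a brass flange under a hand loupe

## Task

Set the brass flange upright and centred on top of the narrow pedestal of the inspection stand and let go of it. Then pick up the loupe by its handle and finish while holding it still and level in the air, the lens centred over the flange with its rim at the height of the red pointer; keep holding it there, do not put it down. The loupe must not touch the flange or the stand, and the red pointer and everything else on the bench stay where they are.

Things in the scene. Friction and masses are not known exactly. Their poses are not given: they have to be found in the camera images.
- brass_flange: the part: a brass-coloured turned flange standing on its disc; disc 48 diameter and 8 thick, above it a hub 26 diameter up to 34 above the underside. Hub is the place to grip, from above. Loose, about 200 g. Origin: centre of its underside; z up along the hub
- stand: inspection stand, fixed: grey base plate 200 x 90 x 12 (from -55 to +145 along x); dark steel pedestal, 32 diameter, flat top 60 above the bench, at the origin; steel gauge post 14 diameter, 232 tall, at 110 along +x. Its x axis points from pedestal to post. Origin: on the bench, on the pedestal's axis
- pedestal_top (a point): centre of the pedestal's flat top, where the flange belongs (32 diameter, 60 above the bench); x as the stand's
- focus_mark (a point): inner end of the red pointer, mid-thickness: a level red tongue 14 wide, 6 thick, ending 70 from the pedestal's axis. It points from a red collar (28 diameter, 20 tall) that sits 140 to 190 above the bench on the gauge post, different each time. Its height is the focal height. The collar is held by friction (about 4 N): do not move it
- loupe: hand loupe lying flat: black bar handle 20 wide, 20 tall, from 58 behind to 42 ahead of the origin, orange end; a steel neck; round steel rim 72 outer diameter, 16 tall, centre 80 ahead of the origin. Loose, about 130 g. Origin: underside of the handle, a good grip point, 28 behind the balance point; x points to the lens, z up (vertical when level)
- lens_center (a point): centre of the lens, 80 along x and 8 up z from the loupe's origin, at mid-height of the rim
- steel_flange: same shape and size as the brass flange but bright silver steel; a bystander. Origin: centre of its underside
- coupling: plain dark steel pipe coupling standing upright, 34 diameter, 50 tall; a bystander. Origin: centre of its underside
- tape_roll: yellow roll of tape lying flat, 100 outer diameter, 76 hole, 40 tall; a bystander. Origin: centre of its underside
- bottle: white bottle with blue label and cap, 60 diameter, 170 tall; a bystander. Origin: centre of its underside
- wrench: steel open wrench lying flat, about 180 long along its x; a bystander
- screwdriver: screwdriver lying flat, about 200 long along its x, handle to -x; a bystander
Mind the look-alikes: they are no part of the job. Of the things that look like the brass_flange, take the one that is farthest from the robot's base at the start. Of the things that look like the loupe, take the one that is farthest from the robot's base at the start.

How it is judged:
By the outcome, as a careful person would: the job done as asked, in the order asked, and still so for the second after the job is handed in, while the arm keeps its last pose, push and grip.
It also fails if it takes over 72 s, if anything falls off the work surface, if the arm or the gripper's body presses on something with over 40 N, if the wrist force passes 120 N, or if a joint passes its speed limit or range.

## Robot

A 6-joint arm with a two-finger parallel gripper is mounted at the origin on the work surface. World frame = base frame: x ahead of the robot, y to its left, z up, the work surface at z = 0. Lengths are in m, angles in rad, forces in N, time in s.
With the tool pointing down it reaches from about 0.3 to 0.85 m from the base axis. Payload 5.4 kg.
Tool frame: the origin (TCP) lies on the centre line of the jaws, within the pads' length; the fingertips stand 8 mm ahead of it and the grasp point (between the pads) lies 11 mm behind it; z points along the fingers, y is the direction in which the jaws open and shut (so a half turn about z gives the same grasp; the last joint's range is limited). The gripper opens to 85 mm and grips with 20 to 120 N. Pads are 22 mm wide; open, the fingers measure 114 mm over their backs; the gripper's body (76 mm by 85 mm) begins 54 mm behind the grasp point. The pads swing forward as they close: fully open they stand 13 mm farther back than shut.
Start: joints at [0.988, 0.158, 1.597, -0, 1.386, -0.21], TCP at [0.209, 0.535, 0.239] pointing down, gripper open.
Joint ranges: [-2.91, 2.91], [-0.94, 2.29], [0.18, 2.7], [-1.29, 4.43], [0.17, 2.64], [-3, 3]. Speed limits (rad/s): [2.57, 2.57, 3.14, 3.14, 3.14, 3.14].

## Interface

Orientations are given as a unit quaternion [x, y, z, w].
In Python, from rig import arm, cams gives the robot as it stands.
- The arm moves only by the tool send_rows, never from a script. Its argument "moves" is a list of rows, each an object with "twist": the turn, a rotation vector about the tool's x, y, z in degrees, a list of three; "translation": the shift along the tool's x, y, z in mm, a list of three; "grip": the closure, from 0 (fully open) to 1 (shut). In form: [{"twist": [wx, wy, wz], "translation": [tx, ty, tz], "grip": grip}, ...]. A call has 1 to 5 rows; each row shifts and turns the pose as measured when the row begins, along the tool's axes as they then stand; what a row does not reach is not made up. A row lasts 1/10 s, in which the tool goes at most 50 mm and 8.59 degrees, less where a joint would pass 70% of its speed; a pose out of reach is approached as far as the arm can. A call with a gripper value outside its range is refused whole. The fingers move at their own pace and stop on an object; "newtons" is the grip in N (left out, the last holds). Time passes only in rows, so rows that do not move let the fingers close. It gives the time, the measured TCP pose, the force and the opening at its end, in the units of the state.
- arm.sense(): the state, without advancing time (a new reading comes with each control period).
- cams.read_camera(name): name is "side" or "top" or "wrist"; returns the picture (480x640x3 uint8, blue, green, red); there is no depth.
- cams.camera_model(name): a dict with "fx", "fy", "cx", "cy" (pixels), "position" and "attitude" of the camera in the world. Camera axes: x right, y down, z forward; pixel columns grow to the right and rows downward; lengths in m; the calibration is good to about 2 mm. A picture is of the moment at which its call begins: read the wrist's pose just before it. camera_model takes no time and is no camera call; for the wrist camera it gives the pose at the moment of the call.
- arm.sign_off(): hands the job in, once; it reports no verdict.
Trained networks look in the newest picture that a camera, given by its name, has taken for a name from the list of things; names that differ only in an ending like _2 or _b are one class to them, and where a whole thing is asked for, a point or a joint stands for the part that bears it (a point fixed in the world has none). Each returns a list of dicts, best first, with "score" (0 to 1); they miss things now and then, are a little off and sometimes report something else, mostly with a low value. They report only what shows in the picture. A call takes as long as a camera call. They do not tell look-alikes from the thing itself.
- cams.spot_in(camera, target): "location" ([column, row] in pixels, amid what is visible of it).
- cams.landmark_of(camera, target): "location" ([column, row] in pixels: a listed point, or the origin of a listed thing).
The state is a dict: "clock": time; "joint_pos": joint angles; "joint_velocities": joint speeds; "tau": joint torques, N m; "tcp_pos": TCP position; "eef_rot": TCP orientation; "contact_force": force on the tool from outside, world axes, zero at the start; "wrist_torque": the same for the moment, N m; "width": opening from 0.0 (shut) to 1.0 (fully open).
Only numpy, scipy, OpenCV 4.12 (cv2) and the standard library are available. Lean on these libraries where they do the work, as an engineer would, in place of code of your own. Each camera call takes 0.05 s, during which the arm holds its last target. There are 200 camera calls.

## Working session

There is one attempt and no reset: what is moved stays moved. The work goes in short steps, Python scripts to look and compute and a tool call to move; the robot and the scene stay as the last step left them, time stands still between calls to the robot, and variables do not carry over. Pictures are saved under pics/ and viewed, about 8 in all and at most 12, crops included, and the job is handed in when it is done.

Besides the shell and the picture viewer there is one more tool, called after "Request:" by a JSON object that holds its "api" and its "payload", one argument or row to a line. send_rows: Moves the arm, as the interface text tells. Its arguments: {"type":"object","properties":{"moves":{"type":"array","items":{"type":"object","properties":{"twist":{"type":"array","items":{"type":"number"}},"translation":{"type":"array","items":{"type":"number"}},"grip":{"type":"number"}}}},"newtons":{"type":"number"}},"required":["moves"]}

```bash
mkdir -p pics; cat > h.py <<'E'
import numpy as np, cv2
from rig import arm, cams
from scipy.spatial.transform import Rotation as R
def ray(c,px,m=None):
    m=m or cams.camera_model(c)
    d=np.array([(px[0]-m['cx'])/m['fx'],(px[1]-m['cy'])/m['fy'],1.])
    return np.array(m['position']),R.from_quat(m['attitude']).apply(d)
def onz(c,px,z,m=None):
    p,d=ray(c,px,m); return p+d*(z-p[2])/d[2]
def proj(c,P,m=None):
    m=m or cams.camera_model(c)
    q=R.from_quat(m['attitude']).inv().apply(np.array(P)-np.array(m['position']))
    return np.array([m['cx']+m['fx']*q[...,0]/q[...,2],m['cy']+m['fy']*q[...,1]/q[...,2]]).T
def tri(obs):
    A=np.zeros((3,3));b=np.zeros(3)
    for c,px,m in obs:
        p,d=ray(c,px,m);d=d/np.linalg.norm(d);M=np.eye(3)-np.outer(d,d);A+=M;b+=M@p
    return np.linalg.solve(A,b)
E
python3 - <<'E'
from h import *
np.set_printoptions(precision=4,suppress=True)
for c in ['top','side']:
    im=cams.read_camera(c); cv2.imwrite(f'pics/{c}0.png',im)
    m=cams.camera_model(c); print(c,m['position'],m['attitude'],m['fx'])
    for n,z in [('brass_flange',0),('loupe',0),('lens_center',.008),('pedestal_top',.06),('focus_mark',.165),('stand',0)]:
        for d in cams.landmark_of(c,n)[:4]: print(n,round(d['score'],2),np.round(d['location'],1),onz(c,d['location'],z)[:2])
E
```

```text
top [0.3276 0.0277 1.4859] [ 0.7114 -0.6986  0.0604 -0.0463] 512.394490523658
brass_flange 0.72 [420.5 281. ] [ 0.4288 -0.3108]
brass_flange 0.53 [425.6 318.4] [ 0.3216 -0.324 ]
brass_flange 0.45 [420.3 248.8] [ 0.5232 -0.3116]
brass_flange 0.37 [396.5 222.1] [ 0.6015 -0.2421]
loupe 0.81 [259.  328.1] [0.2865 0.1534]
loupe 0.64 [224.3 264. ] [0.4678 0.2598]
lens_center 0.69 [229.7 325.8] [0.2918 0.2358]
lens_center 0.56 [230.  236.8] [0.5466 0.2455]
lens_center 0.19 [422.9 250.4] [ 0.5176 -0.3173]
pedestal_top 0.94 [293.4 245.2] [0.5186 0.0596]
pedestal_top 0.23 [317.  252.9] [ 0.4981 -0.007 ]
focus_mark 0.52 [320.9 251.7] [ 0.4889 -0.0145]
stand 0.68 [298.6 248.5] [0.5172 0.0455]
side [-0.1121 -0.7798  1.0663] [ 0.8647 -0.3064  0.1312 -0.3758] 623.8003344881305
brass_flange 0.97 [386.4 397. ] [ 0.4226 -0.3144]
brass_flange 0.88 [419.4 374.2] [ 0.5123 -0.3173]
brass_flange 0.73 [351.3 431.8] [ 0.3184 -0.3284]
loupe 0.94 [202.9 290.5] [0.289  0.1642]
loupe 0.83 [244.8 237.8] [0.4659 0.2543]
lens_center 0.82 [273.  222.5] [0.5508 0.2495]
lens_center 0.64 [189.6 268.2] [0.299 0.24 ]
pedestal_top 0.92 [306.2 257.2] [0.5064 0.0508]
focus_mark 0.65 [320.  240.3] [ 0.4965 -0.0136]
stand 0.6 [305.4 274.6] [0.5054 0.0546]
stand 0.42 [426.4 334.2] [ 0.5986 -0.2534]
```

View pics/top0.png

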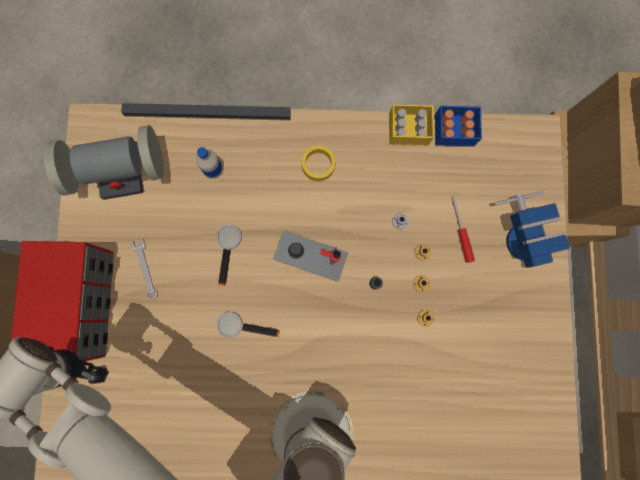

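View pics/side0.png

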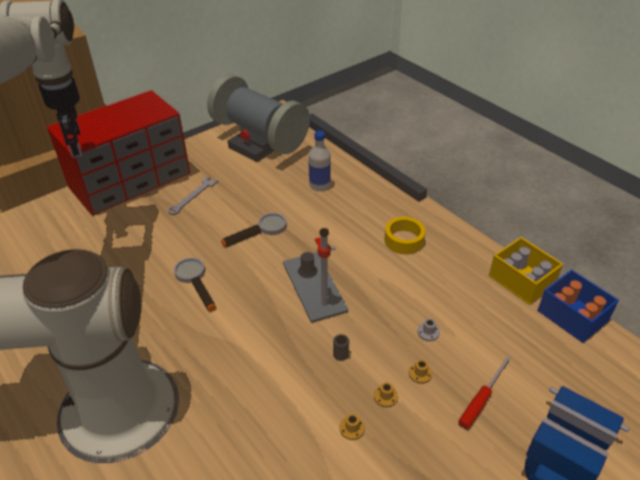

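The brass look-alikes are at top-view pixels (420,249), (421,281) and (426,318), with the silver flange at (400,220). The farthest brass one is (420,249), at about (0.52,-0.31). The loupes are at (224,264) and (259,328), and the farther is (224,264), with its origin at about (0.467,0.257). Next I triangulate and check the choice in a crop.

```bash
python3 - <<'E'
from h import *
np.set_printoptions(precision=4,suppress=True)
T=cv2.imread('pics/top0.png');S=cv2.imread('pics/side0.png')
g=lambda n,a,b:print(n,tri([('top',a,None),('side',b,None)]))
g('flangeF',[420.3,248.8],[419.4,374.2]);g('flangeM',[420.5,281],[386.4,397]);g('flangeN',[425.6,318.4],[351.3,431.8])
g('loupe',[224.3,264],[244.8,237.8]);g('lens',[230,236.8],[273,222.5]);g('ped',[293.4,245.2],[306.2,257.2]);g('focus',[320.9,251.7],[320,240.3])
s=arm.sense();print(s['tcp_pos'],R.from_quat(s['eef_rot']).as_matrix(),s['width'])
m=cams.camera_model('wrist');print(m['position'],R.from_quat(m['attitude']).as_matrix(),m['fx'])
k=lambda I,x0,y0,w,h:cv2.resize(I[y0:y0+h,x0:x0+w],(400,300),interpolation=cv2.INTER_CUBIC)
cv2.imwrite('pics/crop1.png',np.vstack([np.hstack([k(T,360,200,120,90),k(S,370,310,120,90)]),np.hstack([k(T,260,210,120,90),k(S,260,220,120,90)])]))
E
```

```text
flangeF [ 0.5226 -0.3129 -0.0131]
flangeM [ 0.428  -0.3117 -0.0078]
flangeN [ 0.3214 -0.3255 -0.0071]
loupe [ 0.4688  0.2605 -0.0062]
lens [0.5465 0.2442 0.0138]
ped [0.518  0.0614 0.0457]
focus [ 0.4909 -0.016   0.1692]
[0.2094 0.5355 0.2393] [[-0.9313  0.3642 -0.    ]
 [ 0.3642  0.9313  0.    ]
 [ 0.      0.     -1.    ]] 1.00322219711324
[0.1374 0.5638 0.3743] [[ 0.3645  0.8873  0.2824]
 [ 0.9312 -0.347  -0.1114]
 [-0.0008  0.3036 -0.9528]] 407.5257463968526
```

View pics/crop1.png

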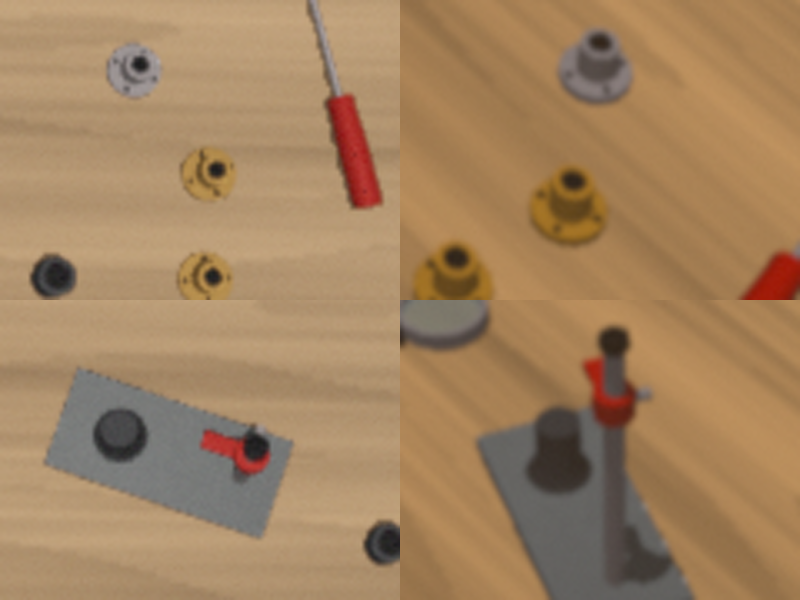

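The crop confirms the target: the middle brass flange, next to the silver one. The pedestal is empty and the red tongue points at it. I move up and over for a wrist view of the loupe and stand.

Request:
{"api": "send_rows", "payload": {
  "moves": [
    {"twist": [0,0,0],"translation": [-34,-23,-14],"grip": 0},
    {"twist": [0,0,0],"translation": [-34,-23,-14],"grip": 0},
    {"twist": [0,0,0],"translation": [-34,-23,-14],"grip": 0},
    {"twist": [0,0,0],"translation": [-34,-23,-14],"grip": 0},
    {"twist": [0,0,0],"translation": [-34,-23,-14],"grip": 0}
  ]
}}

```text
clock: 1.2
tcp_pos: [0.326, 0.3635, 0.3086]
eef_rot: [0.181, 0.984, -0.002, -0.001]
contact_force: [0.6, 0.3, -0.1]
width: 1.002
```

Request:
{"api": "send_rows", "payload": {
  "moves": [
    {"twist": [0,0,0],"translation": [-34,-23,-14],"grip": 0},
    {"twist": [0,0,0],"translation": [-34,-23,-14],"grip": 0},
    {"twist": [0,0,0],"translation": [-34,-23,-14],"grip": 0},
    {"twist": [0,0,0],"translation": [-34,-23,-14],"grip": 0},
    {"twist": [0,0,0],"translation": [0,0,0],"grip": 0}
  ]
}}

```text
clock: 1.7
tcp_pos: [0.4261, 0.22, 0.37]
eef_rot: [0.183, 0.983, -0.001, 0.002]
contact_force: [-0.5, 0.4, 0.3]
width: 1.0
```

```bash
cat > look.py <<'E'
import sys
from h import *
np.set_printoptions(precision=4,suppress=True)
# usage: look.py tag name:z ...
s=arm.sense();m=cams.camera_model('wrist');im=cams.read_camera('wrist');cv2.imwrite(f'pics/{sys.argv[1]}.png',im)
print('t',s['clock'],s['tcp_pos'],'x axis',R.from_quat(s['eef_rot']).as_matrix()[:,0],'tilt',R.from_quat(s['eef_rot']).as_matrix()[:,2])
np.savez(f'pics/{sys.argv[1]}.npz',**{k:np.array(v) for k,v in m.items() if not isinstance(v,str)})
for a in sys.argv[2:]:
    n,z=a.split(':')
    for d in cams.landmark_of('wrist',n)[:3]: print(n,round(d['score'],2),np.round(d['location'],1),onz('wrist',d['location'],float(z),m)[:2])
E
python3 look.py w1 loupe:0 lens_center:.008 pedestal_top:.06 stand:0 focus_mark:.165
```

```text
t 1.7 [0.4261 0.22   0.37  ] x axis [-0.9328  0.3603 -0.0042] tilt [ 0.0036 -0.0023 -1.    ]
loupe 0.81 [217.3  82.5] [0.2838 0.1584]
loupe 0.8 [351.4 201.9] [0.4718 0.2562]
lens_center 0.92 [282.1  65.6] [0.2951 0.2352]
lens_center 0.65 [367.  262.8] [0.5532 0.2482]
pedestal_top 0.74 [206.9 303.5] [0.5125 0.0516]
stand 0.6 [217.6 282.7] [0.5112 0.0519]
focus_mark 0.78 [107. 359.] [ 0.4936 -0.0175]
```

View pics/w1.png

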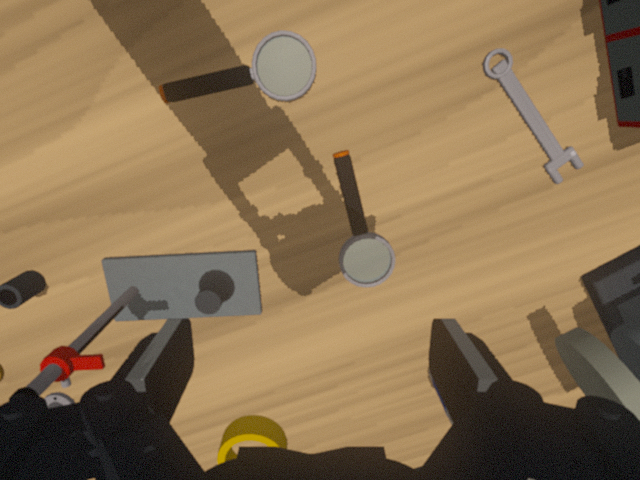

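The wrist view shows the target loupe with its handle from (342,155) to (360,230) and its lens at (367,262). The near loupe is at the top. Base plate corners are at about (104,260), (257,251), (262,313) and (115,320). The pedestal top is at (209,300).

```bash
cat > st.py <<'E'
from h import *
np.set_printoptions(precision=4,suppress=True)
z=np.load('pics/w1.npz');m={k:z[k] for k in z}
for c,mm,cor,pt in [('top',None,[(284,230.4),(347.9,252.6),(338.6,281.4),(273.5,258.9)],(296.2,250.5)),('wrist',m,[(262,313),(115,320.5),(104,260),(257,251)],(209,300))]:
    P=np.array([onz(c,p,.012,mm)[:2] for p in cor]);C=P.mean(0);u=P[1]+P[2]-P[0]-P[3];u/=np.linalg.norm(u)
    print(c,'sides',[np.linalg.norm(P[i]-P[(i+1)%4]) for i in range(4)],'C',C,'dir',np.degrees(np.arctan2(u[1],u[0])),'origin',C-.045*u,'pedtop',onz(c,pt,.06,mm))
E
python3 st.py
python3 - <<'E'
from h import *
import cv2
np.set_printoptions(precision=4,suppress=True)
z=np.load('pics/w1.npz');m={k:z[k] for k in z}
im=cv2.imread('pics/w1.png');h=cv2.cvtColor(im,cv2.COLOR_BGR2HSV)
# loupe axis: dark handle
roi=np.zeros(im.shape[:2],np.uint8);roi[160:232,325:380]=1
mk=((h[...,2]<70)&(roi>0)).astype(np.uint8);ys,xs=np.nonzero(mk);vx,vy,x0,y0=cv2.fitLine(np.c_[xs,ys].astype(np.float32),cv2.DIST_HUBER,0,.01,.01).ravel()
print('n',len(xs),vx,vy,x0,y0)
a=onz('wrist',[x0,y0],.02,m);b=onz('wrist',[x0+30*vx,y0+30*vy],.02,m);u=(b-a)*np.sign((b-a)[0]);print('handle mid',a,'angle',np.degrees(np.arctan2(u[1],u[0])))
L=onz('wrist',[367,261],.016,m);print('lens',L)
print('focus',tri([('top',[320.9,251.7],None),('side',[320,240.3],None),('wrist',[107,359],m)]))
E
```

```text
top sides [np.float64(0.19662548892596413), np.float64(0.08785623709797054), np.float64(0.19843731043590462), np.float64(0.08851269593678308)] C [0.4953 0.0092] dir -108.13175316459694 origin [0.5093 0.0519] pedtop [0.5038 0.0514 0.06  ]
wrist sides [np.float64(0.1998198151180781), np.float64(0.08721047167870406), np.float64(0.19801399864273683), np.float64(0.08815644782730317)] C [0.4972 0.0131] dir -107.69980549577414 origin [0.5108 0.056 ] pedtop [0.5092 0.056  0.06  ]
n 800 0.27050474 0.96271867 352.1332 202.72704
handle mid [0.4684 0.2564 0.02  ] angle -4.063207093117623
lens [0.5477 0.249  0.016 ]
focus [ 0.4916 -0.0154  0.1683]
```

Request:
{"api": "send_rows", "payload": {
  "moves": [
    {"twist": [0,0,0],"translation": [-24,-40,0],"grip": 0},
    {"twist": [0,0,0],"translation": [-24,-40,0],"grip": 0},
    {"twist": [0,0,0],"translation": [-24,-40,0],"grip": 0},
    {"twist": [0,0,0],"translation": [-24,-40,0],"grip": 0},
    {"twist": [0,0,0],"translation": [-24,-40,0],"grip": 0}
  ]
}}

```text
clock: 2.5
tcp_pos: [0.4635, -0.0006, 0.365]
eef_rot: [0.167, 0.986, 0.0, -0.002]
contact_force: [1.1, 0.2, -0.7]
width: 0.999
```

Request:
{"api": "send_rows", "payload": {
  "moves": [
    {"twist": [0,0,0],"translation": [-24,-40,0],"grip": 0},
    {"twist": [0,0,0],"translation": [-24,-40,0],"grip": 0},
    {"twist": [0,0,0],"translation": [-24,-40,0],"grip": 0},
    {"twist": [0,0,0],"translation": [-24,-40,0],"grip": 0},
    {"twist": [0,0,0],"translation": [-24,-40,20],"grip": 0}
  ]
}}

```text
clock: 3.0
tcp_pos: [0.5135, -0.2311, 0.3456]
eef_rot: [0.162, 0.987, -0.0, -0.0]
contact_force: [0.4, 0.7, 0.3]
width: 1.0
```

Request:
{"api": "send_rows", "payload": {
  "moves": [
    {"twist": [0,0,0],"translation": [-10,-30,40],"grip": 0},
    {"twist": [0,0,0],"translation": [0,0,40],"grip": 0},
    {"twist": [0,0,0],"translation": [0,0,30],"grip": 0},
    {"twist": [0,0,0],"translation": [0,0,0],"grip": 0}
  ]
}}

```text
clock: 3.4
tcp_pos: [0.5135, -0.2645, 0.2271]
eef_rot: [0.162, 0.987, 0.001, -0.003]
contact_force: [0.2, -0.2, -0.4]
width: 1.0
```

```bash
python3 look.py w2 brass_flange:0 steel_flange:0
```

```text
t 3.4 [ 0.5135 -0.2645  0.2271] x axis [-0.9475  0.3197  0.0064] tilt [-0.0057  0.0031 -1.    ]
brass_flange 0.94 [225.7 123.8] [ 0.423  -0.3108]
brass_flange 0.89 [166.3   6.9] [ 0.326  -0.3216]
brass_flange 0.69 [259.  225.2] [ 0.5157 -0.3157]
steel_flange 0.58 [350.4 287.6] [ 0.602  -0.2543]
steel_flange 0.38 [259.6 223.3] [ 0.5142 -0.3145]
```

View pics/w2.png

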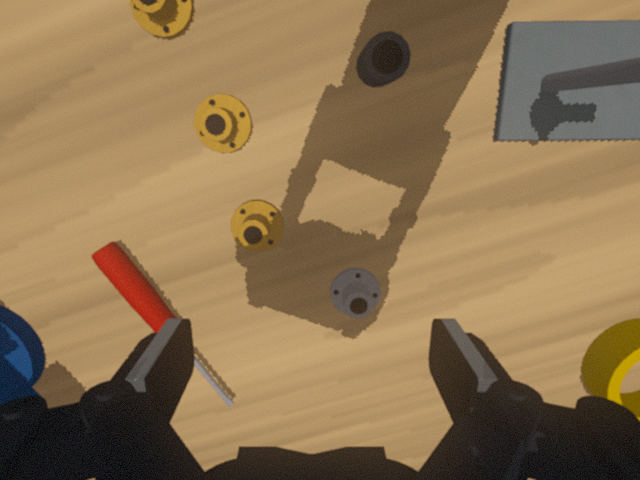

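The target flange has its disc at (257,225) and its hub top at (254,235). The silver flange is separate, at (356,293). I move over the target, descend and refine.

Request:
{"api": "send_rows", "payload": {
  "moves": [
    {"twist": [0,0,0],"translation": [-9,-24,30],"grip": 0},
    {"twist": [0,0,0],"translation": [-9,-24,30],"grip": 0},
    {"twist": [0,0,0],"translation": [0,0,30],"grip": 0},
    {"twist": [0,0,0],"translation": [0,0,0],"grip": 0}
  ]
}}

```text
clock: 3.95
tcp_pos: [0.5271, -0.3228, 0.1568]
eef_rot: [0.159, 0.987, -0.008, 0.013]
contact_force: [-0.1, 0.9, -0.9]
width: 0.996
```

```bash
python3 look.py w3 brass_flange:0; cat > brass.py <<'E'
import sys
from h import *
np.set_printoptions(precision=4,suppress=True)
t=sys.argv[1];z0=float(sys.argv[2]);z=np.load(f'pics/{t}.npz');m={k:z[k] for k in z}
h=cv2.cvtColor(cv2.imread(f'pics/{t}.png'),cv2.COLOR_BGR2HSV)
mk=cv2.inRange(h,(18,120,40),(32,255,255));mk=cv2.morphologyEx(mk,cv2.MORPH_CLOSE,np.ones((9,9)))
for c in cv2.findContours(mk,cv2.RETR_EXTERNAL,cv2.CHAIN_APPROX_NONE)[0]:
    if cv2.contourArea(c)<1200: continue
    # fit silhouette of the solid flange by optimisation
    from scipy.optimize import minimize
    cen=onz('wrist',c.mean(0)[0],z0+.012,m)
    a=np.linspace(0,2*np.pi,60)
    def sil(p):
        S=[np.c_[p[0]+r*np.cos(a),p[1]+r*np.sin(a),np.full(60,z0+q)] for r,q in [(.024,0),(.024,.008),(.013,.034)]]
        im=np.zeros((480,640),np.uint8)
        d=proj('wrist',np.vstack(S[:2]),m).astype(np.float32);k=proj('wrist',np.vstack([np.c_[p[0]+.013*np.cos(a),p[1]+.013*np.sin(a),np.full(60,z0+.008)],S[2]]),m).astype(np.float32)
        for w in (d,k): cv2.fillConvexPoly(im,np.round(cv2.convexHull(w)*16).astype(np.int32),255,shift=4)
        return im
    cm=np.zeros_like(mk);cv2.drawContours(cm,[c],-1,255,-1)
    f=lambda p:np.count_nonzero(sil(p)!=cm)
    r=minimize(f,cen[:2],method='Nelder-Mead',options=dict(initial_simplex=[cen[:2],cen[:2]+[.006,0],cen[:2]+[0,.006]],xatol=1e-4,fatol=1))
    print('area',cv2.contourArea(c),cv2.boundingRect(c),'xy',r.x,'mismatch',r.fun)
E
python3 brass.py w2 0; python3 brass.py w3 0
```

```text
t 3.95 [ 0.5271 -0.3228  0.1568] x axis [-0.9492  0.3134 -0.0275] tilt [ 0.0222 -0.0204 -0.9995]
brass_flange 0.92 [317.3 200.1] [ 0.5149 -0.3161]
brass_flange 0.87 [277.9  67.9] [ 0.4228 -0.3133]
area 4369.5 (211, 441, 227, 39) xy [ 0.8063 -0.3098] mismatch 3571.0
area 1252.0 (35, 356, 56, 52) xy [ 0.6066 -0.5672] mismatch 908.0
area 3244.0 (429, 319, 57, 138) xy [ 0.7298 -0.1867] mismatch 1923.0
area 2054.0 (150, 319, 50, 100) xy [ 0.6266 -0.4456] mismatch 1077.0
area 5677.5 (498, 312, 142, 117) xy [ 0.7818 -0.0358] mismatch 4017.0
area 1539.5 (487, 149, 145, 57) xy [ 0.5615 -0.0535] mismatch 2847.0
area 2865.5 (185, 85, 67, 68) xy [ 0.4213 -0.3123] mismatch 210.0
area 43214.5 (224, 0, 285, 338) xy [ 0.411  -0.1361] mismatch 40425.0
area 2217.0 (129, 0, 100, 44) xy [ 0.325  -0.3224] mismatch 330.0
area 1705.5 (145, 342, 50, 77) xy [ 0.6173 -0.4754] mismatch 1279.0
area 6943.0 (212, 322, 268, 158) xy [ 0.765  -0.3793] mismatch 6631.0
area 4885.0 (229, 22, 88, 84) xy [ 0.422 -0.312] mismatch 184.0
area 57589.5 (214, 0, 357, 355) xy [ 0.4448 -0.2119] mismatch 52805.0
```

```bash
cat > go.py <<'E'
import sys
from h import *
np.set_printoptions(precision=2,suppress=True)
# go.py x y z xangle_deg(tool x heading): total tool-frame move (mm) and twist (deg) needed
x,y,z,a=map(float,sys.argv[1:5]);s=arm.sense();Q=R.from_quat(s['eef_rot'])
c,n=np.cos(np.radians(a)),np.sin(np.radians(a));G=R.from_matrix(np.c_[[c,n,0],[n,-c,0],[0,0,-1]])
print('t',s['clock'],'tcp',1e3*np.array(s['tcp_pos']),'w',round(float(s['width']),3),'F',np.array(s['contact_force']),'heading',np.degrees(np.arctan2(*Q.as_matrix()[[1,0],0])))
print('translation mm',1e3*Q.inv().apply(np.array([x,y,z])-s['tcp_pos']),'twist deg',np.degrees((Q.inv()*G).as_rotvec()))
E
python3 go.py .5145 -.315 .08 160
```

```text
t 4.05 tcp [ 529.29 -324.54  161.73] w 1.005 F [ 0.56 -0.67  0.54] heading 161.75496846004904
translation mm [19.9   5.73 80.99] twist deg [-0.89  2.03  1.74]
```

Request:
{"api": "send_rows", "payload": {
  "moves": [
    {"twist": [-0.5,1,1],"translation": [10,3,27],"grip": 0},
    {"twist": [-0.4,1,0.7],"translation": [10,3,27],"grip": 0},
    {"twist": [0,0,0],"translation": [0,0,27],"grip": 0},
    {"twist": [0,0,0],"translation": [0,0,0],"grip": 0}
  ]
}}

```text
clock: 4.45
tcp_pos: [0.5218, -0.3176, 0.0941]
eef_rot: [0.172, 0.985, -0.006, 0.01]
contact_force: [0.3, 0.1, 0.9]
width: 0.998
```

```bash
for i in 1 2 3; do python3 go.py .5145 -.315 .06 160;done; python3 look.py w4 brass_flange:0;python3 go.py .5145 -.315 .06 160; python3 brass.py w4 0
```

```text
t 4.45 tcp [ 521.8  -317.6    94.13] w 0.998 F [0.27 0.11 0.88] heading 160.20209505273823
translation mm [ 8.52  0.27 33.95] twist deg [-0.5  1.3  0.2]
t 4.45 tcp [ 521.8  -317.6    94.13] w 0.998 F [0.27 0.11 0.88] heading 160.20209505273823
translation mm [ 8.52  0.27 33.95] twist deg [-0.5  1.3  0.2]
t 4.45 tcp [ 521.8  -317.6    94.13] w 0.998 F [0.27 0.11 0.88] heading 160.20209505273823
translation mm [ 8.52  0.27 33.95] twist deg [-0.5  1.3  0.2]
t 4.45 [ 0.5218 -0.3176  0.0941] x axis [-0.9407  0.3386 -0.0227] tilt [ 0.0183 -0.016  -0.9997]
brass_flange 0.77 [312.  238.3] [ 0.5162 -0.316 ]
brass_flange 0.55 [255.7  74.7] [ 0.4227 -0.3133]
t 4.55 tcp [ 524.02 -319.75   98.11] w 0.999 F [ 1.11 -0.52  0.58] heading 160.20268281992205
translation mm [11.69  1.69 37.76] twist deg [-0.67  1.69  0.19]
area 2459.0 (236, 439, 183, 41) xy [ 0.6969 -0.3484] mismatch 1898.0
area 1444.0 (428, 332, 56, 95) xy [ 0.6335 -0.2668] mismatch 3627.0
area 7758.5 (208, 17, 97, 105) xy [ 0.4223 -0.3118] mismatch 189.0
area 82790.5 (195, 0, 418, 402) xy [ 0.4589 -0.1871] mismatch 74108.0
```

Request:
{"api": "send_rows", "payload": {
  "moves": [
    {"twist": [-0.7,1.7,0],"translation": [11,2,20],"grip": 0},
    {"twist": [0,0,0],"translation": [0,0,15],"grip": 0},
    {"twist": [0,0,0],"translation": [0,0,0],"grip": 0},
    {"twist": [0,0,0],"translation": [0,0,0],"grip": 0}
  ]
}}

```text
clock: 4.95
tcp_pos: [0.5174, -0.3167, 0.0664]
eef_rot: [0.172, 0.985, -0.002, 0.003]
contact_force: [-0.2, -0.3, 0.6]
width: 0.997
```

```bash
python3 go.py .5147 -.3152 .021 160; python3 look.py w5 brass_flange:0
```

```text
t 4.95 tcp [ 517.41 -316.66   66.41] w 0.997 F [-0.19 -0.29  0.56] heading 160.23665103713398
translation mm [ 3.34  0.56 45.38] twist deg [-0.14  0.37  0.24]
t 4.95 [ 0.5174 -0.3167  0.0664] x axis [-0.9411  0.3381 -0.0065] tilt [ 0.0053 -0.0044 -1.    ]
brass_flange 0.88 [312.  262.9] [ 0.5153 -0.3156]
brass_flange 0.71 [250.3  85.4] [ 0.4236 -0.3128]
```

View pics/w5.png

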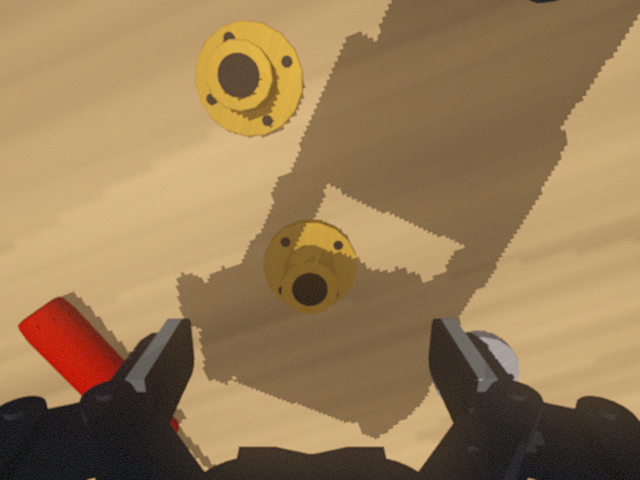

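```bash
python3 - <<'E'
from h import *
L=lambda t:(lambda z:{k:z[k] for k in z})(np.load(f'pics/{t}.npz'))
m=L('w5')
print('hub',onz('wrist',[310,289],.034,m),'disc',onz('wrist',[311,264.5],.008,m))
m2=L('w2')
for p in [(105,250),(165,325),(190,350),(232,403)]: print('sd',onz('wrist',p,.015,m2))
print('finger',np.array([.5147,-.3152])-.057*np.array([.338,.941]))
E
```

```text
hub [ 0.51464051 -0.31623905  0.034     ] disc [ 0.51311323 -0.31530564  0.008     ]
sd [ 0.48987251 -0.45163886  0.015     ]
sd [ 0.57573951 -0.43227572  0.015     ]
sd [ 0.60830058 -0.4206801   0.015     ]
sd [ 0.67843927 -0.40502333  0.015     ]
finger [ 0.495434 -0.368837]
```

Request:
{"api": "send_rows", "payload": {
  "moves": [
    {"twist": [0,0.3,0],"translation": [3,1,20],"grip": 0},
    {"twist": [0,0,0],"translation": [0,0,15],"grip": 0},
    {"twist": [0,0,0],"translation": [0,0,5],"grip": 0},
    {"twist": [0,0,0],"translation": [0,0,0],"grip": 0},
    {"twist": [0,0,0],"translation": [0,0,0],"grip": 0}
  ],
  "newtons": 40
}}

```text
clock: 5.55
tcp_pos: [0.5166, -0.3163, 0.0271]
eef_rot: [0.172, 0.985, -0.002, 0.002]
contact_force: [0.2, 0.1, 0.4]
width: 1.002
```

```bash
python3 go.py .5145 -.3156 .021 160
```

```text
t 5.55 tcp [ 516.59 -316.26   27.14] w 1.002 F [0.24 0.11 0.43] heading 160.23772069498202
translation mm [ 2.22 -0.06  6.13] twist deg [-0.23  0.29  0.24]
```

Request:
{"api": "send_rows", "payload": {
  "moves": [
    {"twist": [-0.2,0.3,0],"translation": [2,0,6],"grip": 0},
    {"twist": [0,0,0],"translation": [0,0,1],"grip": 0},
    {"twist": [0,0,0],"translation": [0,0,0],"grip": 0.4},
    {"twist": [0,0,0],"translation": [0,0,0],"grip": 0.6},
    {"twist": [0,0,0],"translation": [0,0,0],"grip": 1}
  ]
}}

```text
clock: 6.05
tcp_pos: [0.5157, -0.3166, 0.0215]
eef_rot: [0.172, 0.985, -0.001, 0.001]
contact_force: [0.2, -0.3, 0.2]
width: 0.514
```

Request:
{"api": "send_rows", "payload": {
  "moves": [
    {"twist": [0,0,0],"translation": [0,0,0],"grip": 1},
    {"twist": [0,0,0],"translation": [0,0,0],"grip": 1},
    {"twist": [0,0,0],"translation": [0,0,0],"grip": 1},
    {"twist": [0,0,0],"translation": [0,0,0],"grip": 1}
  ]
}}

```text
clock: 6.45
tcp_pos: [0.516, -0.3169, 0.022]
eef_rot: [0.172, 0.985, -0.001, 0.002]
contact_force: [0.2, 0.1, 0.1]
width: 0.284
```

Gripped (width 0.28, about 24 mm). I lift, then carry it high while turning so the jaws open crosswise to the pointer.

Request:
{"api": "send_rows", "payload": {
  "moves": [
    {"twist": [0,0,0],"translation": [0,0,-25],"grip": 1},
    {"twist": [0,0,0],"translation": [0,0,-45],"grip": 1},
    {"twist": [0,0,0],"translation": [0,0,-45],"grip": 1},
    {"twist": [0,0,8],"translation": [0,0,-45],"grip": 1},
    {"twist": [0,0,8],"translation": [0,0,-45],"grip": 1}
  ]
}}

```text
clock: 6.95
tcp_pos: [0.5099, -0.3111, 0.2209]
eef_rot: [0.311, 0.95, 0.005, -0.01]
contact_force: [0.5, -0.2, -2.2]
width: 0.285
```

Request:
{"api": "send_rows", "payload": {
  "moves": [
    {"twist": [0,0,8],"translation": [0,0,-45],"grip": 1},
    {"twist": [0,0,8],"translation": [0,0,-40],"grip": 1},
    {"twist": [0,0,8],"translation": [0,0,-10],"grip": 1},
    {"twist": [0,0,8],"translation": [0,0,0],"grip": 1},
    {"twist": [0,0,8],"translation": [0,0,0],"grip": 1}
  ]
}}

```text
clock: 7.45
tcp_pos: [0.5127, -0.3133, 0.3281]
eef_rot: [0.629, 0.777, 0.001, -0.005]
contact_force: [0.6, 1.4, -2.3]
width: 0.286
```

```bash
python3 go.py .51 .054 .32 72; python3 -c "
from h import *
print(arm.sense()['joint_pos'])"
```

```text
t 7.45 tcp [ 512.75 -313.29  328.08] w 0.286 F [ 0.56  1.38 -2.31] heading 102.0432171892698
translation mm [359.7   74.01  10.68] twist deg [-0.43 -0.39 30.04]
[-7.49538255e-01  1.90360786e-01  1.38731888e+00  3.51122445e-04
  1.57385731e+00 -9.59755328e-01]
```

Request:
{"api": "send_rows", "payload": {
  "moves": [
    {"twist": [0,0,8],"translation": [0,0,0],"grip": 1},
    {"twist": [0,0,8],"translation": [0,0,0],"grip": 1},
    {"twist": [0,0,8],"translation": [0,0,0],"grip": 1},
    {"twist": [0,0,4],"translation": [0,0,0],"grip": 1},
    {"twist": [0,0,0],"translation": [20,-7,0],"grip": 1}
  ]
}}

```text
clock: 7.95
tcp_pos: [0.5106, -0.2924, 0.3249]
eef_rot: [0.806, 0.591, -0.002, -0.008]
contact_force: [0.3, 1.5, -2.2]
width: 0.286
```

Request:
{"api": "send_rows", "payload": {
  "moves": [
    {"twist": [0,0,0],"translation": [40,-13,0],"grip": 1},
    {"twist": [0,0,0],"translation": [40,-13,0],"grip": 1},
    {"twist": [0,0,0],"translation": [40,-13,0],"grip": 1},
    {"twist": [0,0,0],"translation": [40,-13,0],"grip": 1},
    {"twist": [0,0,0],"translation": [40,-13,0],"grip": 1}
  ]
}}

```text
clock: 8.45
tcp_pos: [0.5066, -0.077, 0.323]
eef_rot: [0.808, 0.588, -0.003, -0.011]
contact_force: [1.2, -0.2, -1.6]
width: 0.282
```

```bash
python3 go.py .51 .054 .32 72
```

```text
t 8.45 tcp [506.55 -77.04 322.96] w 0.282 F [ 1.2  -0.22 -1.63] heading 72.08669472288207
translation mm [125.72 -36.93   4.8 ] twist deg [-1.21 -0.48  0.09]
```

Request:
{"api": "send_rows", "payload": {
  "moves": [
    {"twist": [-0.6,-0.3,0],"translation": [0,0,0],"grip": 1},
    {"twist": [0,0,0],"translation": [0,0,0],"grip": 1},
    {"twist": [0,0,0],"translation": [0,0,0],"grip": 1}
  ]
}}

```text
clock: 8.75
tcp_pos: [0.5056, -0.0721, 0.3219]
eef_rot: [0.806, 0.591, -0.002, -0.007]
contact_force: [-0.2, -0.2, -1.3]
width: 0.288
```

```bash
python3 look.py w6 pedestal_top:.06 stand:0 focus_mark:.168; python3 go.py .51 .054 .32 72
```

```text
t 8.75 [ 0.5056 -0.0721  0.3219] x axis [0.3007 0.9537 0.0045] tilt [-0.0109  0.0082 -0.9999]
pedestal_top 0.87 [275.4  68.2] [0.5076 0.051 ]
stand 0.6 [284.6  71.5] [0.5122 0.0527]
focus_mark 0.56 [267.2 155.2] [ 0.4902 -0.0139]
t 8.95 tcp [505.79 -72.87 322.02] w 0.288 F [ 0.4  -0.48 -1.61] heading 72.41217651675868
translation mm [122.2  -34.29   3.01] twist deg [-0.71 -0.26  0.41]
```

View pics/w6.png

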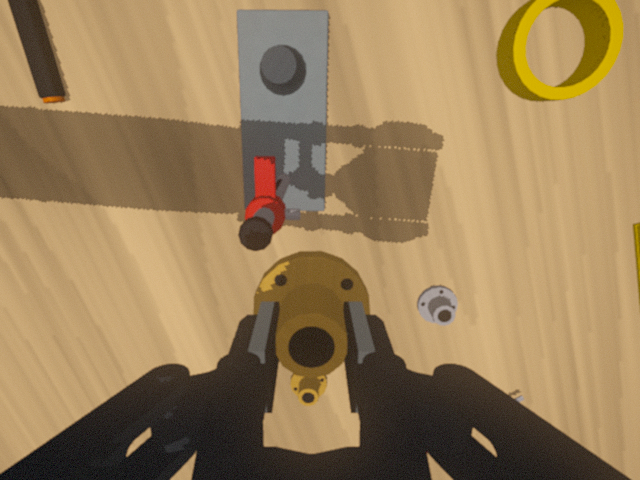

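```bash
python3 - <<'E'
from h import *
np.set_printoptions(precision=4,suppress=True)
im=cv2.imread('pics/w6.png');z=np.load('pics/w6.npz');m={k:z[k] for k in z}
for p in [(283,68),(283,66)]: print('ped',onz('wrist',p,.06,m))
P=np.array([onz('wrist',p,.012,m)[:2] for p in [(238,10.5),(327,10.5),(325.5,209)]]);print(P,np.linalg.norm(P[0]-P[1]),np.linalg.norm(P[1]-P[2]))
u=(P[2]-P[1])/np.linalg.norm(P[2]-P[1]);o=(P[0]+P[1])/2+.055*u;print('origin from plate',o,np.degrees(np.arctan2(u[1],u[0])))
a=np.linspace(0,2*np.pi,72);C=lambda x,y,zz,r:np.c_[x+r*np.cos(a),y+r*np.sin(a),np.full(72,zz)]
big=cv2.resize(im,None,fx=4,fy=4,interpolation=cv2.INTER_CUBIC)
def dr(Q,col): cv2.polylines(big,[np.round(proj('wrist',Q,m)*4+1.5).astype(np.int32)],True,col,1)
dr(C(.5076,.051,.06,.016),(0,0,255)); dr(C(*o,.06,.016),(0,255,0)); dr(C(*o,.012,.016),(255,255,0))
s=np.array([.5056,-.0721,.3219]);ax=np.array([-.0109,.0082,-.9999])
for h,r,col in [(.0217,.024,(0,0,255)),(.0137,.024,(0,255,0)),(-.0123,.013,(255,0,0))]:
    c=s+ax*h; dr(C(c[0],c[1],c[2],r),col)
cv2.imwrite('pics/crop2.png',np.hstack([cv2.resize(big[0:400,920:1340],(400,381)),cv2.resize(big[960:1560,960:1540],(387,381*1))]))
E
```

```text
ped [0.5142 0.0491 0.06  ]
ped [0.5147 0.0507 0.06  ]
[[ 0.487   0.1171]
 [ 0.5694  0.0908]
 [ 0.5109 -0.0968]] 0.08651406056204995 0.1965549207967819
origin from plate [0.5119 0.0514] -107.32550066968165
```

View pics/crop2.png

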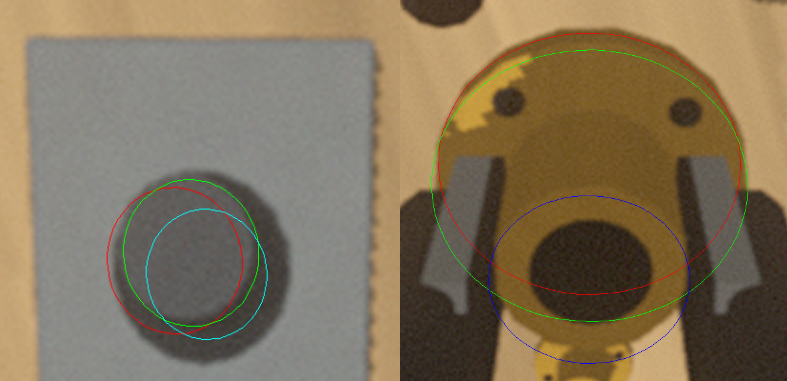

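The pedestal top disc is centred near pixel (277,66), giving about (0.510,0.0525). The plate fit gives (0.512,0.051), so they agree. The flange sits where predicted in the jaws. I move over it and part-way down, then re-measure.

Request:
{"api": "send_rows", "payload": {
  "moves": [
    {"twist": [-0.4,-0.2,0.4],"translation": [40,-11,0],"grip": 1},
    {"twist": [-0.4,-0.2,0],"translation": [40,-11,0],"grip": 1},
    {"twist": [0,0,0],"translation": [30,-9,0],"grip": 1},
    {"twist": [0,0,0],"translation": [0,0,0],"grip": 1},
    {"twist": [0,0,0],"translation": [0,0,0],"grip": 1}
  ]
}}

```text
clock: 9.45
tcp_pos: [0.5115, 0.0398, 0.3217]
eef_rot: [0.812, 0.584, -0.001, 0.002]
contact_force: [0.4, -0.3, -1.3]
width: 0.286
```

```bash
python3 go.py .5105 .0525 .18 72
```

```text
t 9.45 tcp [511.51  39.83 321.75] w 0.286 F [ 0.39 -0.34 -1.26] heading 71.43905511795253
translation mm [ 12.19  -5.24 141.69] twist deg [ 0.1   0.2  -0.56]
```

Request:
{"api": "send_rows", "payload": {
  "moves": [
    {"twist": [0,0.2,-0.5],"translation": [6,-3,40],"grip": 1},
    {"twist": [0,0,0],"translation": [6,-3,40],"grip": 1},
    {"twist": [0,0,0],"translation": [0,0,40],"grip": 1},
    {"twist": [0,0,0],"translation": [0,0,0],"grip": 1},
    {"twist": [0,0,0],"translation": [0,0,0],"grip": 1}
  ]
}}

```text
clock: 9.95
tcp_pos: [0.5129, 0.0466, 0.2015]
eef_rot: [0.812, 0.584, 0.002, 0.004]
contact_force: [0.0, 0.2, -0.9]
width: 0.284
```

```bash
python3 go.py .5105 .0525 .083 72; python3 look.py w7 pedestal_top:.06 stand:0 focus_mark:.168; python3 - <<'E'
from h import *
for c in ('side','top'): cv2.imwrite(f'pics/{c}7.png',cams.read_camera(c))
E
```

```text
t 9.95 tcp [512.92  46.56 201.55] w 0.284 F [ 0.04  0.18 -0.91] heading 71.49678159773815
translation mm [  4.92  -5.18 118.51] twist deg [ 0.48  0.03 -0.5 ]
t 9.95 [0.5129 0.0466 0.2015] x axis [ 0.3174  0.9483 -0.0005] tilt [ 0.0078 -0.0031 -1.    ]
pedestal_top 0.61 [302.  223.3] [0.5098 0.0524]
stand 0.73 [306.9 422.2] [ 0.4415 -0.1599]
stand 0.58 [302.9 207.1] [0.5092 0.0507]
focus_mark 0.84 [305.7 423.5] [ 0.4882 -0.0204]
focus_mark 0.66 [313.1 304.5] [0.5127 0.0413]
```

View pics/w7.png

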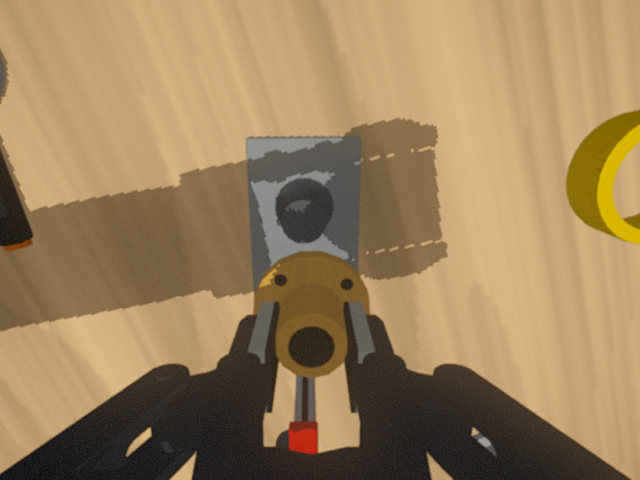

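```bash
python3 - <<'E'
from h import *
np.set_printoptions(precision=4,suppress=True)
z=np.load('pics/w7.npz');m={k:z[k] for k in z}
g=cv2.cvtColor(cv2.imread('pics/w7.png'),cv2.COLOR_BGR2HSV)[...,1].astype(float)
# plate is low-saturation: left/right edges along rows, top edge along columns
rows=[150,175,200,225,240]
for r in rows:
    d=np.flatnonzero(g[r-1:r+2,200:420].mean(0)<65)+200; print(r,d.min(),d.max()+1,end='; ')
cols=[265,280,300,320,340]; T=[np.flatnonzero(g[120:200,c-1:c+2].mean(1)<65).min()+120 for c in cols];print(T)
e=[onz('wrist',[x,y],.012,m)[:2] for x,y in [(247.5,np.mean(T)),(361,np.mean(T))]];print(e,np.linalg.norm(e[1]-e[0]))
v=(e[1]-e[0])/np.linalg.norm(e[1]-e[0]);u=np.array([v[1],-v[0]]);print('u',np.degrees(np.arctan2(u[1],u[0])),'o',(e[0]+e[1])/2+.055*u)
E
```

```text
150 246 361; 175 248 360; 200 249 360; 225 250 359; 240 251 358; [np.int64(137), np.int64(137), np.int64(137), np.int64(137), np.int64(137)]
[array([0.4876, 0.119 ]), array([0.5705, 0.0911])] 0.08751015468521817
u -108.5435947510413 o [0.5116 0.0529]
```

Request:
{"api": "send_rows", "payload": {
  "moves": [
    {"twist": [0.2,0,-0.3],"translation": [2,-2,35],"grip": 1},
    {"twist": [0.2,0,-0.2],"translation": [3,-2,35],"grip": 1},
    {"twist": [0,0,0],"translation": [0,0,30],"grip": 1},
    {"twist": [0,0,0],"translation": [0,0,0],"grip": 1},
    {"twist": [0,0,0],"translation": [0,0,0],"grip": 1}
  ]
}}

```text
clock: 10.75
tcp_pos: [0.5183, 0.0528, 0.1076]
eef_rot: [0.808, 0.589, 0.007, 0.007]
contact_force: [0.8, 0.9, -1.4]
width: 0.284
```

```bash
python3 go.py .5105 .0525 .083 72
```

```text
t 10.75 tcp [518.31  52.75 107.61] w 0.284 F [ 0.78  0.86 -1.37] heading 72.13470451696476
translation mm [-2.7  -7.81 24.46] twist deg [ 1.07 -0.16  0.13]
```

Request:
{"api": "send_rows", "payload": {
  "moves": [
    {"twist": [1,0,0],"translation": [-3,-8,4],"grip": 1},
    {"twist": [0,0,0],"translation": [0,0,0],"grip": 1},
    {"twist": [0,0,0],"translation": [0,0,0],"grip": 1},
    {"twist": [0,0,0],"translation": [0,0,0],"grip": 1}
  ]
}}

```text
clock: 11.15
tcp_pos: [0.513, 0.0518, 0.1092]
eef_rot: [0.808, 0.589, 0.004, 0.002]
contact_force: [0.4, 0.2, -1.8]
width: 0.282
```

```bash
python3 go.py .5105 .0525 .083 72
```

```text
t 11.15 tcp [512.97  51.75 109.2 ] w 0.282 F [ 0.44  0.23 -1.77] heading 72.14062096515954
translation mm [-0.16 -2.82 26.18] twist deg [ 0.53 -0.25  0.14]
```

Request:
{"api": "send_rows", "payload": {
  "moves": [
    {"twist": [0.6,-0.3,0],"translation": [0,-3,12],"grip": 1},
    {"twist": [0,0,0],"translation": [0,-1,6],"grip": 1},
    {"twist": [0,0,0],"translation": [0,0,0],"grip": 1},
    {"twist": [0,0,0],"translation": [0,0,0],"grip": 1}
  ]
}}

```text
clock: 11.55
tcp_pos: [0.5093, 0.0531, 0.0901]
eef_rot: [0.808, 0.589, -0.001, -0.0]
contact_force: [0.3, 0.2, -1.1]
width: 0.29
```

```bash
python3 go.py .5105 .0525 .083 72; python3 - <<'E'
from h import *
im=cams.read_camera('side');cv2.imwrite('pics/side8.png',im)
a=np.linspace(0,2*np.pi,72);C=lambda x,y,z,r:np.c_[x+r*np.cos(a),y+r*np.sin(a),np.full(72,z)]
big=cv2.resize(im,None,fx=6,fy=6,interpolation=cv2.INTER_CUBIC)
def dr(Q,col): cv2.polylines(big,[np.round(proj('side',Q)*6+2.5).astype(np.int32)],True,col,1)
dr(C(.5105,.0525,.06,.016),(0,255,0))
s=arm.sense();p=s['tcp_pos']
dr(C(p[0],p[1],p[2]-.0217,.024),(0,0,255))
cv2.imwrite('pics/crop3.png',big[1140:1740,1440:2240])
E
```

```text
t 11.55 tcp [509.35  53.06  90.1 ] w 0.29 F [ 0.25  0.16 -1.05] heading 72.14271397255509
translation mm [-0.17  1.27  7.1 ] twist deg [-0.07  0.07  0.14]
```

View pics/crop3.png

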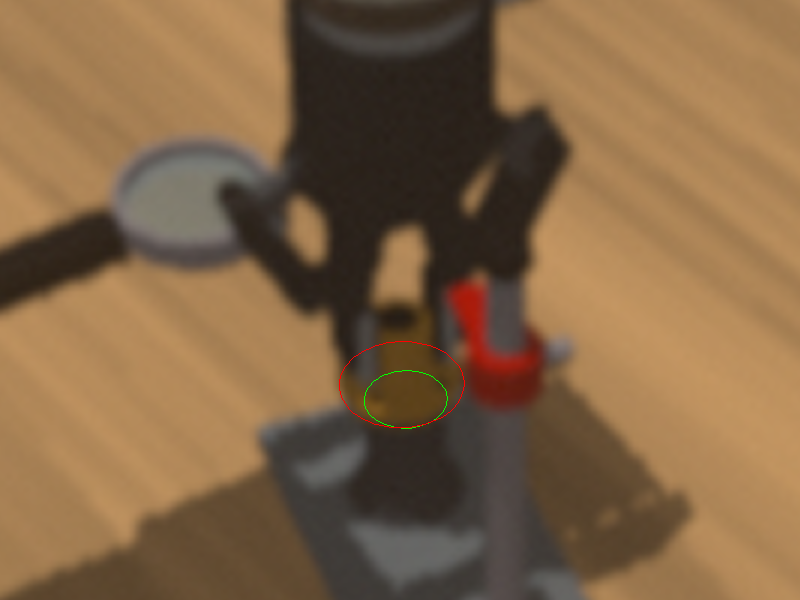

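In the side view the flange outline (338–465) is centred on the pedestal (360–450). I lower it until it touches.

Request:
{"api": "send_rows", "payload": {
  "moves": [
    {"twist": [0,0,0],"translation": [0,1.5,5],"grip": 1},
    {"twist": [0,0,0],"translation": [0,0,1],"grip": 1},
    {"twist": [0,0,0],"translation": [0,0,0],"grip": 1},
    {"twist": [0,0,0],"translation": [0,0,0],"grip": 1}
  ]
}}

```text
clock: 12.0
tcp_pos: [0.5111, 0.0525, 0.0837]
eef_rot: [0.808, 0.589, -0.001, -0.0]
contact_force: [0.0, -0.4, -1.9]
width: 0.287
```

```bash
python3 go.py .5105 .0525 .082 72
```

```text
t 12.0 tcp [511.07  52.51  83.68] w 0.287 F [ 0.02 -0.43 -1.94] heading 72.13792439396363
translation mm [-0.19 -0.53  1.68] twist deg [-0.05  0.06  0.14]
```

Request:
{"api": "send_rows", "payload": {
  "moves": [
    {"twist": [0,0,0],"translation": [0,0,2],"grip": 1},
    {"twist": [0,0,0],"translation": [0,0,1],"grip": 1},
    {"twist": [0,0,0],"translation": [0,0,0],"grip": 1}
  ]
}}

```text
clock: 12.3
tcp_pos: [0.5117, 0.0525, 0.0821]
eef_rot: [0.808, 0.589, -0.0, 0.0]
contact_force: [0.3, 0.5, -1.8]
width: 0.284
```

```bash
python3 go.py .5105 .0525 .082 72
```

```text
t 12.3 tcp [511.69  52.49  82.13] w 0.284 F [ 0.29  0.45 -1.83] heading 72.14678746526873
translation mm [-0.35 -1.13  0.14] twist deg [-0.    0.05  0.15]
```

Not touching yet: the force is still just the weight.

Request:
{"api": "send_rows", "payload": {
  "moves": [
    {"twist": [0,0,0],"translation": [0,-0.5,1.5],"grip": 1},
    {"twist": [0,0,0],"translation": [0,0,1],"grip": 1}
  ]
}}

```text
clock: 12.5
tcp_pos: [0.5119, 0.0525, 0.0818]
eef_rot: [0.808, 0.589, -0.0, 0.001]
contact_force: [-5.8, 0.1, 8.4]
width: 0.287
```

Request:
{"api": "send_rows", "payload": {
  "moves": [
    {"twist": [0,0,0],"translation": [0,0,1],"grip": 1},
    {"twist": [0,0,0],"translation": [0,0,0],"grip": 1}
  ]
}}

```text
clock: 12.7
tcp_pos: [0.512, 0.0525, 0.0821]
eef_rot: [0.808, 0.589, -0.0, 0.001]
contact_force: [-0.0, -0.1, -2.9]
width: 0.287
```

Request:
{"api": "send_rows", "payload": {
  "moves": [
    {"twist": [0,0,0],"translation": [0,0,1],"grip": 1},
    {"twist": [0,0,0],"translation": [0,0,0],"grip": 0.66},
    {"twist": [0,0,0],"translation": [0,0,0],"grip": 0.6},
    {"twist": [0,0,0],"translation": [0,0,0],"grip": 0.5},
    {"twist": [0,0,0],"translation": [0,0,0],"grip": 0.3}
  ]
}}

```text
clock: 13.2
tcp_pos: [0.513, 0.0524, 0.0818]
eef_rot: [0.808, 0.589, 0.0, 0.001]
contact_force: [-0.5, 0.3, -0.4]
width: 0.657
```

Request:
{"api": "send_rows", "payload": {
  "moves": [
    {"twist": [0,0,0],"translation": [0,0,0],"grip": 0.2},
    {"twist": [0,0,0],"translation": [0,0,0],"grip": 0.2},
    {"twist": [0,0,0],"translation": [0,0,0],"grip": 0.2}
  ]
}}

```text
clock: 13.5
tcp_pos: [0.5129, 0.0524, 0.0815]
eef_rot: [0.808, 0.589, 0.0, 0.001]
contact_force: [0.4, 0.4, -0.2]
width: 0.798
```

```bash
python3 go.py .511 .0525 .15 72; python3 look.py w9 brass_flange:.06
```

```text
t 13.5 tcp [512.92  52.38  81.53] w 0.798 F [ 0.42  0.43 -0.19] heading 72.16571415042023
translation mm [ -0.54  -1.69 -68.47] twist deg [0.15 0.05 0.17]
t 13.5 [0.5129 0.0524 0.0815] x axis [ 0.3063  0.9519 -0.0009] tilt [ 0.0021 -0.0016 -1.    ]
brass_flange 0.69 [310.4 303.6] [0.5134 0.0536]
```

Request:
{"api": "send_rows", "payload": {
  "moves": [
    {"twist": [0,0,0],"translation": [0,0,-15],"grip": 0.2},
    {"twist": [0,0,0],"translation": [0,0,-30],"grip": 0.1},
    {"twist": [0,0,0],"translation": [0,0,-40],"grip": 0},
    {"twist": [0,0,0],"translation": [0,0,-45],"grip": 0},
    {"twist": [0,0,0],"translation": [0,0,-45],"grip": 0}
  ]
}}

```text
clock: 14.1
tcp_pos: [0.5072, 0.0532, 0.2536]
eef_rot: [0.808, 0.589, -0.006, -0.005]
contact_force: [1.0, 0.6, -0.2]
width: 0.995
```

Request:
{"api": "send_rows", "payload": {
  "moves": [
    {"twist": [0,0,0],"translation": [-25,0,-45],"grip": 0},
    {"twist": [0,0,0],"translation": [-25,0,0],"grip": 0},
    {"twist": [0,0,0],"translation": [0,0,0],"grip": 0},
    {"twist": [0,0,0],"translation": [0,0,0],"grip": 0},
    {"twist": [0,0,0],"translation": [0,0,0],"grip": 0}
  ]
}}

```text
clock: 14.6
tcp_pos: [0.4959, 0.006, 0.3069]
eef_rot: [0.808, 0.589, -0.001, 0.0]
contact_force: [0.6, -0.2, 1.0]
width: 0.999
```

```bash
python3 go.py .51 .0525 .3 72; python3 look.py w10 brass_flange:.06 focus_mark:.168; python3 - <<'E'
from h import *
im=cv2.imread('pics/w10.png');z=np.load('pics/w10.npz');m={k:z[k] for k in z}
im2=cams.read_camera('side')
a=np.linspace(0,2*np.pi,72);C=lambda x,y,z,r:np.c_[x+r*np.cos(a),y+r*np.sin(a),np.full(72,z)]
def big(c,im,m,f,ctr):
    b=cv2.resize(im,None,fx=f,fy=f,interpolation=cv2.INTER_CUBIC)
    for Q,col in [(C(.5105,.0525,.06,.024),(0,0,255)),(C(.5105,.0525,.06,.016),(0,255,0)),(C(.5105,.0525,.094,.013),(255,0,0))]:
        cv2.polylines(b,[np.round(proj(c,Q,m)*f+f/2).astype(np.int32)],True,col,1)
    u,v=(proj(c,np.array([[.5105,.0525,.06]]),m)[0]*f).astype(int);u=max(u,200);v=max(v,250);return b[v-250:v+250,u-200:u+200]
cv2.imwrite('pics/crop4.png',np.hstack([big('wrist',im,m,4,0),big('side',im2,None,7,0)]))
E
```

```text
t 14.6 tcp [495.88   6.   306.89] w 0.999 F [ 0.63 -0.22  0.96] heading 72.22972603537654
translation mm [48.61 -0.75  6.8 ] twist deg [-0.01  0.11  0.23]
t 14.6 [0.4959 0.006  0.3069] x axis [ 0.3052  0.9523 -0.002 ] tilt [-0.0008 -0.0018 -1.    ]
brass_flange 0.91 [315.3 146.1] [0.5148 0.0515]
brass_flange 0.78 [329.8 432.2] [ 0.4333 -0.2608]
brass_flange 0.45 [263.9 455.1] [ 0.3495 -0.269 ]
focus_mark 0.83 [310.9 264.1] [ 0.4883 -0.018 ]
```

View pics/crop4.png

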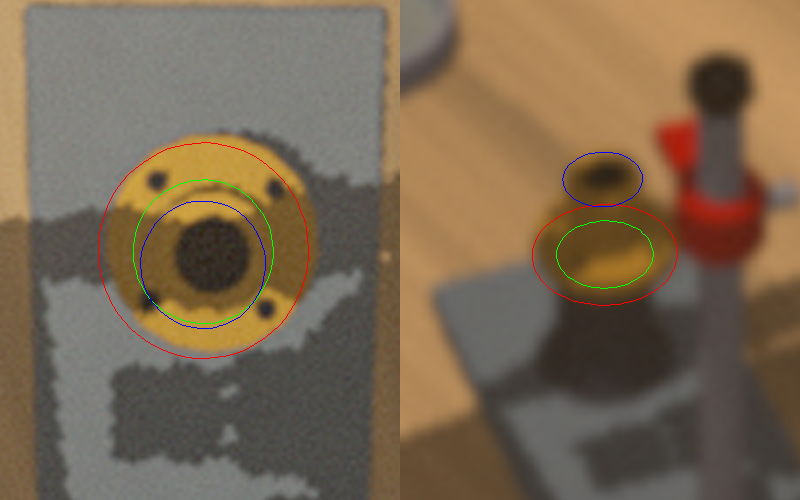

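The flange stands upright on the pedestal, about 2 mm off its measured axis, which is within measurement error. Next is the loupe.

Request:
{"api": "send_rows", "payload": {
  "moves": [
    {"twist": [0,0,0],"translation": [38,-17,0],"grip": 0},
    {"twist": [0,0,0],"translation": [38,-17,0],"grip": 0},
    {"twist": [0,0,0],"translation": [38,-17,0],"grip": 0},
    {"twist": [0,0,0],"translation": [38,-17,0],"grip": 0},
    {"twist": [0,0,0],"translation": [38,-17,0],"grip": 0}
  ]
}}

```text
clock: 15.3
tcp_pos: [0.4725, 0.2168, 0.3033]
eef_rot: [0.81, 0.586, -0.003, -0.0]
contact_force: [1.0, -0.3, 0.3]
width: 1.001
```

Request:
{"api": "send_rows", "payload": {
  "moves": [
    {"twist": [0,0,8],"translation": [20,-9,0],"grip": 0},
    {"twist": [0,0,8],"translation": [0,0,20],"grip": 0},
    {"twist": [0,0,8],"translation": [0,0,20],"grip": 0},
    {"twist": [0,0,8],"translation": [0,0,20],"grip": 0},
    {"twist": [0,0,8],"translation": [0,0,20],"grip": 0}
  ]
}}

```text
clock: 15.8
tcp_pos: [0.4679, 0.2483, 0.2214]
eef_rot: [0.964, 0.268, -0.002, -0.0]
contact_force: [0.5, -0.3, -0.2]
width: 1.001
```

Request:
{"api": "send_rows", "payload": {
  "moves": [
    {"twist": [0,0,8],"translation": [0,0,20],"grip": 0},
    {"twist": [0,0,8],"translation": [0,0,0],"grip": 0},
    {"twist": [0,0,8],"translation": [0,0,0],"grip": 0},
    {"twist": [0,0,8],"translation": [0,0,0],"grip": 0},
    {"twist": [0,0,4],"translation": [0,0,0],"grip": 0}
  ]
}}

```text
clock: 16.3
tcp_pos: [0.4627, 0.2493, 0.1926]
eef_rot: [0.998, -0.056, -0.008, 0.002]
contact_force: [0.4, 0.9, -0.6]
width: 1.002
```

```bash
python3 go.py .469 .2575 .15 -4.5; python3 look.py w11 loupe:0 lens_center:.008
```

```text
t 16.3 tcp [462.69 249.33 192.63] w 1.002 F [ 0.35  0.93 -0.62] heading -6.418414581423621
translation mm [ 6.06 -9.07 42.49] twist deg [ 0.31  0.96 -1.92]
t 16.3 [0.4627 0.2493 0.1926] x axis [ 0.9936 -0.1118 -0.0167] tilt [-0.0172 -0.0038 -0.9998]
loupe 0.62 [423.9 379. ] [0.2857 0.1597]
lens_center 0.77 [298.3 100.9] [0.5472 0.248 ]
lens_center 0.66 [343.9 381.8] [0.2976 0.2359]
```

Request:
{"api": "send_rows", "payload": {
  "moves": [
    {"twist": [0.3,1,-1.9],"translation": [4,-9,15],"grip": 0},
    {"twist": [0,0,0],"translation": [0,0,0],"grip": 0},
    {"twist": [0,0,0],"translation": [0,0,0],"grip": 0},
    {"twist": [0,0,0],"translation": [0,0,0],"grip": 0}
  ]
}}

```text
clock: 16.85
tcp_pos: [0.4676, 0.2581, 0.1781]
eef_rot: [0.999, -0.033, 0.001, 0.0]
contact_force: [-0.2, -0.1, -1.0]
width: 0.998
```

```bash
python3 go.py .469 .2575 .15 -4.5; python3 look.py w12 loupe:0 lens_center:.008; cat > hand.py <<'E'
import sys
from h import *
np.set_printoptions(precision=4,suppress=True)
t=sys.argv[1];z=np.load(f'pics/{t}.npz');m={k:z[k] for k in z}
h=cv2.cvtColor(cv2.imread(f'pics/{t}.png'),cv2.COLOR_BGR2HSV)
# predicted handle area as prior, handle from -58 to 42 about (.469,.2575)
for r in range(100,400,20):
    d=np.flatnonzero((h[r,215:410,2]<75))+215
    if len(d): print(r,d.min(),d.max(),len(d),end=' | ')
mk=cv2.inRange(h,(5,180,120),(17,255,255));n,l,s,c=cv2.connectedComponentsWithStats(mk)
print('\norange',[(s[i,4],c[i],onz('wrist',c[i],.015,m)) for i in range(1,n) if s[i,4]>40])
E
python3 hand.py w12
```

```text
t 16.85 tcp [467.61 258.1  178.14] w 0.998 F [-0.22 -0.11 -0.98] heading -3.8000720192247974
translation mm [ 1.39  0.5  28.14] twist deg [ 0.01 -0.07  0.7 ]
t 16.85 [0.4676 0.2581 0.1781] x axis [ 0.9978 -0.0663  0.0012] tilt [ 0.0012 -0.0003 -1.    ]
loupe 0.8 [431.3 404.3] [0.284 0.159]
loupe 0.61 [307.8 218.6] [0.4672 0.2604]
lens_center 0.85 [317.2 110.2] [0.5479 0.2481]
lens_center 0.8 [346.1 401.9] [0.2984 0.2377]
180 301 326 26 | 200 300 325 26 | 220 300 323 24 | 240 299 323 25 | 260 299 322 24 | 280 299 321 23 | 
orange [(np.int32(88), array([307.9432, 295.6023]), array([0.4077, 0.2643, 0.015 ]))]
```

```bash
python3 - <<'E'
from h import *
z=np.load('pics/w12.npz');m={k:z[k] for k in z}
P=np.array([onz('wrist',p,.02,m)[:2] for p in [(313.7,180),(312.7,200),(311.8,220),(311.2,240),(310.7,260),(310.2,280),(308,295)]])
k=np.polyfit(P[:,0],P[:,1],1);print(P,np.degrees(np.arctan(k[0])),'y at .469',np.polyval(k,.469),'at lens',np.polyval(k,.548))
E
python3 go.py .470 .257 .022 -6
```

```text
[[0.50038895 0.2537601 ]
 [0.48588213 0.25543008]
 [0.47092754 0.25707712]
 [0.45549428 0.25855001]
 [0.43956994 0.25999302]
 [0.42313615 0.2614822 ]
 [0.4105578  0.26406172]] -6.132236118903329 y at .469 0.2571325845336457 at lens 0.24864496222999002
t 17.0 tcp [467.97 258.12 178.42] w 0.999 F [0.08 0.31 0.52] heading -3.8237959967971724
translation mm [  1.75   1.01 156.43] twist deg [-0.01 -0.13  2.18]
```

Request:
{"api": "send_rows", "payload": {
  "moves": [
    {"twist": [0,0,2.2],"translation": [0.5,1,35],"grip": 0},
    {"twist": [0,0,0],"translation": [0,0,40],"grip": 0},
    {"twist": [0,0,0],"translation": [0,0,25],"grip": 0},
    {"twist": [0,0,0],"translation": [0,0,0],"grip": 0},
    {"twist": [0,0,0],"translation": [0,0,0],"grip": 0}
  ]
}}

```text
clock: 17.5
tcp_pos: [0.4724, 0.2575, 0.0801]
eef_rot: [0.999, -0.054, 0.005, -0.001]
contact_force: [0.2, -0.2, -0.3]
width: 0.997
```

```bash
python3 go.py .469 .257 .014 -6; python3 look.py w13 lens_center:.008 loupe:0;python3 hand.py w13
```

```text
t 17.5 tcp [472.42 257.53  80.14] w 0.997 F [ 0.23 -0.24 -0.27] heading -6.15276466728586
translation mm [-4.02  1.11 66.1 ] twist deg [-0.19 -0.58 -0.15]
t 17.5 [0.4724 0.2575 0.0801] x axis [ 0.9942 -0.1072  0.0102] tilt [ 0.0105  0.0022 -0.9999]
lens_center 0.8 [312.7 122.9] [0.5465 0.2489]
loupe 0.85 [311.2 270.5] [0.467  0.2582]
200 294 330 37 | 220 293 331 39 | 240 293 331 39 | 260 294 330 37 | 280 294 329 36 | 300 295 330 35 | 320 296 329 34 | 340 295 329 35 | 360 297 329 33 | 
orange [(np.int32(174), array([312.5517, 378.523 ]), array([0.4068, 0.2639, 0.015 ]))]
```

Request:
{"api": "send_rows", "payload": {
  "moves": [
    {"twist": [-0.2,-0.6,0],"translation": [-4,0,25],"grip": 0},
    {"twist": [0,0,0],"translation": [0,0,25],"grip": 0},
    {"twist": [0,0,0],"translation": [0,0,8],"grip": 0},
    {"twist": [0,0,0],"translation": [0,0,0],"grip": 0},
    {"twist": [0,0,0],"translation": [0,0,0],"grip": 0}
  ],
  "newtons": 70
}}

```text
clock: 18.15
tcp_pos: [0.4764, 0.2605, 0.0302]
eef_rot: [0.999, -0.053, 0.008, -0.003]
contact_force: [0.3, 0.3, -0.4]
width: 0.997
```

```bash
python3 go.py .468 .257 .014 -6
```

```text
t 18.15 tcp [476.44 260.53  30.24] w 0.997 F [ 0.26  0.27 -0.42] heading -6.124211898002267
translation mm [-8.28  4.52 16.08] twist deg [-0.38 -0.93 -0.12]
```

Request:
{"api": "send_rows", "payload": {
  "moves": [
    {"twist": [-0.4,-1,0],"translation": [-8,4,5],"grip": 0},
    {"twist": [0,0,0],"translation": [0,0,5],"grip": 0},
    {"twist": [0,0,0],"translation": [0,0,0],"grip": 0},
    {"twist": [0,0,0],"translation": [0,0,0],"grip": 0}
  ]
}}

```text
clock: 18.55
tcp_pos: [0.4696, 0.2578, 0.0225]
eef_rot: [0.999, -0.053, 0.001, -0.0]
contact_force: [-0.3, 0.2, -0.3]
width: 1.0
```

```bash
python3 go.py .468 .257 .014 -6
```

```text
t 18.55 tcp [469.63 257.81  22.54] w 1.0 F [-0.28  0.21 -0.33] heading -6.114410426144065
translation mm [-1.56  0.99  8.54] twist deg [-0.06 -0.12 -0.11]
```

Request:
{"api": "send_rows", "payload": {
  "moves": [
    {"twist": [0,0,0],"translation": [0,1,6],"grip": 0},
    {"twist": [0,0,0],"translation": [0,0,3],"grip": 0},
    {"twist": [0,0,0],"translation": [0,0,0],"grip": 0},
    {"twist": [0,0,0],"translation": [0,0,0],"grip": 0.5},
    {"twist": [0,0,0],"translation": [0,0,0],"grip": 0.7}
  ]
}}

```text
clock: 19.05
tcp_pos: [0.4696, 0.2567, 0.0127]
eef_rot: [0.999, -0.053, 0.001, -0.0]
contact_force: [0.2, 0.0, 0.1]
width: 0.688
```

Request:
{"api": "send_rows", "payload": {
  "moves": [
    {"twist": [0,0,0],"translation": [0,0,0],"grip": 1},
    {"twist": [0,0,0],"translation": [0,0,0],"grip": 1},
    {"twist": [0,0,0],"translation": [0,0,0],"grip": 1},
    {"twist": [0,0,0],"translation": [0,0,0],"grip": 1},
    {"twist": [0,0,0],"translation": [0,0,0],"grip": 1}
  ]
}}

```text
clock: 19.55
tcp_pos: [0.47, 0.2569, 0.0133]
eef_rot: [0.999, -0.053, 0.001, -0.001]
contact_force: [0.1, 0.3, 0.4]
width: 0.21
```

```bash
python3 go.py .468 .257 .014 -6;python3 look.py w14 lens_center:.008
```

```text
t 19.55 tcp [469.96 256.9   13.29] w 0.21 F [0.1  0.3  0.38] heading -6.1090513083427345
translation mm [-1.95  0.1  -0.71] twist deg [-0.07 -0.16 -0.11]
t 19.55 [0.47   0.2569 0.0133] x axis [ 0.9943 -0.1064  0.0028] tilt [ 0.0029  0.0009 -1.    ]
lens_center 0.88 [310.9 113.5] [0.5476 0.2486]
```

Request:
{"api": "send_rows", "payload": {
  "moves": [
    {"twist": [0,0,0],"translation": [0,0,-15],"grip": 1},
    {"twist": [0,0,0],"translation": [0,0,-35],"grip": 1},
    {"twist": [0,0,0],"translation": [0,0,-40],"grip": 1},
    {"twist": [0,0,0],"translation": [0,0,-40],"grip": 1},
    {"twist": [0,0,0],"translation": [0,0,-40],"grip": 1}
  ]
}}

```text
clock: 20.15
tcp_pos: [0.4637, 0.255, 0.1846]
eef_rot: [0.999, -0.053, -0.007, 0.002]
contact_force: [0.7, -0.4, -1.7]
width: 0.21
```

Request:
{"api": "send_rows", "payload": {
  "moves": [
    {"twist": [0,0,7],"translation": [0,0,-25],"grip": 1},
    {"twist": [0,0,7],"translation": [0,0,0],"grip": 1},
    {"twist": [0,0,7],"translation": [0,0,0],"grip": 1},
    {"twist": [0,0,7],"translation": [0,0,0],"grip": 1},
    {"twist": [0,0,5],"translation": [0,0,0],"grip": 1}
  ]
}}

```text
clock: 20.65
tcp_pos: [0.4677, 0.2564, 0.2257]
eef_rot: [0.939, -0.345, 0.003, -0.002]
contact_force: [-0.2, 0.5, -2.1]
width: 0.21
```

```bash
python3 go.py .452 .103 .21 -40; python3 look.py w15 focus_mark:.168; python3 - <<'E'
from h import *
np.set_printoptions(precision=4,suppress=True)
from scipy.optimize import minimize_scalar
L=lambda t:(lambda z:{k:z[k] for k in z})(np.load(f'pics/{t}.npz'))
obs=[('wrist',(107,359),L('w1')),('wrist',(267.2,155.2),L('w6')),('wrist',(310.9,264.1),L('w10'))]
for c in ('side','top'):
    im=cams.read_camera(c);cv2.imwrite(f'pics/{c}15.png',im)
    r=cams.landmark_of(c,'focus_mark');print(c,[(round(d['score'],2),np.round(d['location'],1)) for d in r[:2]])
    if r: obs.append((c,r[0]['location'],None))
obs+= [('side',(320,240.3),None),('top',(320.9,251.7),None)]
print(tri(obs))
F=np.array([.4889,-.0141])
for c,p,m in obs:
    # height whose projection is nearest to the pixel, with xy fixed
    r=minimize_scalar(lambda h:np.linalg.norm(proj(c,np.array([*F,h]),m)-p),bounds=(.12,.21),method='bounded');print(c,'z',round(r.x,4),'res px',round(r.fun,2), 'xy@.168',onz(c,p,.168,m)[:2])
E
```

```text
t 20.65 tcp [467.71 256.42 225.67] w 0.21 F [-0.21  0.53 -2.05] heading -40.39073569146091
translation mm [ 87.4  127.12  15.23] twist deg [-0.33 -0.2  -0.39]
t 20.65 [0.4677 0.2564 0.2257] x axis [ 0.7616 -0.648   0.0035] tilt [ 0.0064  0.0022 -1.    ]
side [(0.63, array([304.9, 256.3])), (0.5, array([316.8, 239.1]))]
top [(0.52, array([318.7, 254.1]))]
[ 0.485  -0.0149  0.1576]
wrist z 0.1705 res px 2.79 xy@.168 [ 0.4924 -0.0152]
wrist z 0.1594 res px 0.29 xy@.168 [ 0.4902 -0.0139]
wrist z 0.1783 res px 0.94 xy@.168 [ 0.4883 -0.018 ]
side z 0.1229 res px 12.64 xy@.168 [ 0.4396 -0.0345]
top z 0.12 res px 1.52 xy@.168 [ 0.4822 -0.0088]
side z 0.1696 res px 2.65 xy@.168 [ 0.4944 -0.0162]
top z 0.1659 res px 0.16 xy@.168 [ 0.4885 -0.0144]
```

```bash
cat > red.py <<'E'
from h import *
from scipy.optimize import minimize
np.set_printoptions(precision=4,suppress=True)
O=np.array([.5108,.0525]);th=np.radians(-108);u=np.array([np.cos(th),np.sin(th)]);v=np.array([-u[1],u[0]])
a=np.linspace(0,2*np.pi,40)
def sil(c,m,zt,zc,d):
    im=np.zeros((480,640),np.uint8);o=O+d[0]*u+d[1]*v
    cy=np.vstack([np.c_[o+.11*u+.014*np.c_[np.cos(a),np.sin(a)],np.full(40,zc+s)] for s in(-.01,.01)])
    bx=np.array([[*(o+p*u+q*v),zt+s] for p in(.07,.105) for q in(-.007,.007) for s in(-.003,.003)])
    for w in (cy,bx): cv2.fillConvexPoly(im,np.round(cv2.convexHull(proj(c,w,m).astype(np.float32))*16).astype(np.int32),255,shift=4)
    return im
L=lambda t:(lambda z:{k:z[k] for k in z})(np.load(f'pics/{t}.npz'))
for t,c,box in [('side0','side',(280,215,360,280)),('w1','wrist',(20,330,120,400)),('w6','wrist',(220,140,310,235)),('w10','wrist',(270,240,360,400)),('top0','top',(310,235,350,270))]:
    m=None if c!='wrist' else L(t)
    h=cv2.cvtColor(cv2.imread(f'pics/{t}.png'),cv2.COLOR_BGR2HSV)
    mk=cv2.inRange(h,(0,130,60),(8,255,255))|cv2.inRange(h,(172,130,60),(180,255,255));k=np.zeros_like(mk);x0,y0,x1,y1=box;k[y0:y1,x0:x1]=mk[y0:y1,x0:x1]
    best=None
    for z0 in (.155,.165,.175):
        f=lambda p:cv2.norm(cv2.GaussianBlur(sil(c,m,p[0],p[1],p[2:]),(0,0),1.2),cv2.GaussianBlur(k,(0,0),1.2))+ 2e4*np.sum(np.square(p[2:])/.003**2)*0.002+ 3*((p[0]-p[1])/.004)**2
        r=minimize(f,[z0,z0,0,0],method='Nelder-Mead',options=dict(initial_simplex=[[z0,z0,0,0],[z0+.006,z0,0,0],[z0,z0+.006,0,0],[z0,z0,.003,0],[z0,z0,0,.003]],maxiter=400))
        if best is None or r.fun<best.fun:best=r
    print(t,'n',np.count_nonzero(k),'tongue z',best.x[0],'collar z',best.x[1],'shift',best.x[2:],round(best.fun,0))
E
python3 red.py
```

```text
side0 n 156 tongue z 0.17305636571056673 collar z 0.17494659648898747 shift [-0.0023 -0.001 ] 1818.0
w1 n 1131 tongue z 0.17472988019057611 collar z 0.17187362113440022 shift [0.0016 0.002 ] 4314.0
w6 n 1589 tongue z 0.16053013046915643 collar z 0.15269926761561375 shift [ 0.0014 -0.0022] 5397.0
w10 n 1477 tongue z 0.15864370400531724 collar z 0.15556758103811918 shift [ 0.0066 -0.0002] 5280.0Traceback (most recent call last):
  File "red.py", line 20, in <module>
    r=minimize(f,[z0,z0,0,0],method='Nelder-Mead',options=dict(initial_simplex=[[z0,z0,0,0],[z0+.006,z0,0,0],[z0,z0+.006,0,0],[z0,z0,.003,0],[z0,z0,0,.003]],maxiter=400))
    res = _minimize_neldermead(fun, x0, args, callback, bounds=bounds,
                               **options)
    fxe = func(xe)
    fx = function(np.copy(x), *(wrapper_args + args))
  File "red.py", line 19, in <lambda>
    f=lambda p:cv2.norm(cv2.GaussianBlur(sil(c,m,p[0],p[1],p[2:]),(0,0),1.2),cv2.GaussianBlur(k,(0,0),1.2))+ 2e4*np.sum(np.square(p[2:])/.003**2)*0.002+ 3*((p[0]-p[1])/.004)**2
                                         ~~~^^^^^^^^^^^^^^^^^^^^^
  File "red.py", line 10, in sil
    for w in (cy,bx): cv2.fillConvexPoly(im,np.round(cv2.convexHull(proj(c,w,m).astype(np.float32))*16).astype(np.int32),255,shift=4)
                                                                    ~~~~^^^^^^^
  File "h.py", line 11, in proj
    m=m or cams.camera_model(c)
           ~~~~~~~~~~~~~~~~~^^^
ValueError: time passes only in moves, steps and waits
```

Request:
{"api": "send_rows", "payload": {
  "moves": [
    {"twist": [-0.3,-0.2,-0.4],"translation": [25,36,0],"grip": 1},
    {"twist": [0,0,0],"translation": [25,36,0],"grip": 1},
    {"twist": [0,0,0],"translation": [25,36,0],"grip": 1},
    {"twist": [0,0,0],"translation": [0,0,0],"grip": 1},
    {"twist": [0,0,0],"translation": [0,0,0],"grip": 1}
  ]
}}

```text
clock: 21.45
tcp_pos: [0.4556, 0.1217, 0.2242]
eef_rot: [0.942, -0.335, -0.001, 0.0]
contact_force: [0.4, 0.7, -1.3]
width: 0.211
```

```bash
python3 go.py .452 .103 .173 -40; python3 look.py w16 brass_flange:.06 lens_center:.2
```

```text
t 21.45 tcp [455.64 121.65 224.18] w 0.211 F [ 0.4   0.65 -1.32] heading -39.14662265836828
translation mm [ 9.   16.73 51.18] twist deg [0.04 0.05 0.85]
t 21.45 [0.4556 0.1217 0.2242] x axis [ 0.7755 -0.6313 -0.0009] tilt [-0.0012  0.     -1.    ]
lens_center 0.65 [309.4 111.8] [0.5171 0.0725]
```

```bash
cat > post.py <<'E'
from h import *
np.set_printoptions(precision=4,suppress=True,linewidth=200)
O=np.array([.5108,.0525]);th=np.radians(-108);u=np.array([np.cos(th),np.sin(th)]);P=O+.11*u
L=lambda t:(lambda z:{k:z[k] for k in z})(np.load(f'pics/{t}.npz'))
ms=cams.camera_model('side')
for t,c,m in [('side0','side',ms),('w1','wrist',L('w1')),('w10','wrist',L('w10')),('w7','wrist',L('w7'))]:
    im=cv2.imread(f'pics/{t}.png').astype(float);red=im[...,2]-np.maximum(im[...,0],im[...,1])
    cp=np.array(m['position'])[:2]-P;cp/=np.linalg.norm(cp)
    print(t,'front-edge px z=.15,.2:',proj(c,np.array([[*(P+.014*cp),.15],[*(P+.014*cp),.2]]),m).ravel(), 'tongue tip px .16/.175',proj(c,np.array([[*(O+.07*u),.16],[*(O+.07*u),.175]]),m).ravel())
    zz=np.arange(.13,.245,.003);out=[]
    for z in zz:
        # average of redness across +-4 mm at the collar's front surface
        n=np.array([-cp[1],cp[0]]);v=[]
        for w in (-.004,-.002,0,.002,.004):
            q=proj(c,np.array([*(P+.014*cp+n*w),z]),m);v.append(cv2.getRectSubPix(red.astype(np.float32),(1,1),tuple(map(float,q)))[0,0])
        out.append(int(np.mean(v)))
    print([(round(float(z),3),o) for z,o in zip(zz,out)])
E
python3 post.py
```

```text
side0 front-edge px z=.15,.2: [324.2387 263.8916 324.2041 246.3966] tongue tip px .16/.175 [317.4807 243.5943 317.4183 238.4054]
[(0.13, 9), (0.133, 9), (0.136, 10), (0.139, 10), (0.142, 10), (0.145, 10), (0.148, 10), (0.151, 10), (0.154, 10), (0.157, 10), (0.16, 10), (0.163, 12), (0.166, 23), (0.169, 41), (0.172, 55), (0.175, 61), (0.178, 62), (0.181, 65), (0.184, 79), (0.187, 103), (0.19, 109), (0.193, 78), (0.196, 37), (0.199, 15), (0.202, 11), (0.205, 11), (0.208, 11), (0.211, 11), (0.214, 11), (0.217, 11), (0.22, 11), (0.223, 12), (0.226, 12), (0.229, 12), (0.232, 12), (0.235, 12), (0.238, 11), (0.241, 11), (0.244, 12)]
w1 front-edge px z=.15,.2: [ 83.8235 339.0127  53.3637 369.334 ] tongue tip px .16/.175 [110.2578 351.2207 102.73   360.1534]
[(0.13, 8), (0.133, 8), (0.136, 6), (0.139, 8), (0.142, 8), (0.145, 8), (0.148, 8), (0.151, 8), (0.154, 8), (0.157, 7), (0.16, 7), (0.163, 6), (0.166, 7), (0.169, 56), (0.172, 73), (0.175, 76), (0.178, 83), (0.181, 78), (0.184, 77), (0.187, 126), (0.19, 147), (0.193, 119), (0.196, 12), (0.199, 4), (0.202, 5), (0.205, 4), (0.208, 4), (0.211
[... 694 characters left out ...]
.226, 11), (0.229, 13), (0.232, 16), (0.235, 17), (0.238, 18), (0.241, 15), (0.244, 17)]
w7 front-edge px z=.15,.2: [304.8758 429.0272 304.2407 511.8621] tongue tip px .16/.175 [303.5496 402.4649 303.2783 423.3903]
[(0.13, 11), (0.133, 11), (0.136, 11), (0.139, 12), (0.142, 9), (0.145, 72), (0.148, 76), (0.151, 134), (0.154, 150), (0.157, 150), (0.16, 151), (0.163, 152), (0.166, 120), (0.169, 12), (0.172, 12), (0.175, 11), (0.178, 8), (0.181, 7), (0.184, 7), (0.187, 7), (0.19, 7), (0.193, 8), (0.196, 8), (0.199, 8), (0.202, 8), (0.205, 8), (0.208, 8), (0.211, 8), (0.214, 7), (0.217, 7), (0.22, 7), (0.223, 7), (0.226, 7), (0.229, 7), (0.232, 7), (0.235, 8), (0.238, 7), (0.241, 7), (0.244, 6)]
```

Evidence on the pointer height:

| Source | Height (m) |
|---|---|
| Side-view tongue fit | 0.173 |
| Side-view collar face | 0.176 |
| w1 tongue fit | 0.175 |
| w1 collar face | 0.1765 |
| w7 tip face | 0.175 |

The steep views w6 and w10 disagree, at about 0.16, but they say little about height. I take 0.175, which puts the TCP at z = 0.1805.

Request:
{"api": "send_rows", "payload": {
  "moves": [
    {"twist": [0,0,0.8],"translation": [8,16,15],"grip": 1},
    {"twist": [0,0,0],"translation": [0,0,12],"grip": 1},
    {"twist": [0,0,0],"translation": [0,0,0],"grip": 1},
    {"twist": [0,0,0],"translation": [0,0,0],"grip": 1}
  ]
}}

```text
clock: 22.0
tcp_pos: [0.4523, 0.1092, 0.1966]
eef_rot: [0.941, -0.337, -0.0, -0.001]
contact_force: [0.2, 0.1, -0.7]
width: 0.215
```

```bash
python3 go.py .4526 .1034 .1805 -40
```

```text
t 22.0 tcp [452.3  109.24 196.64] w 0.215 F [ 0.2   0.08 -0.72] heading -39.41448231908771
translation mm [ 3.96  4.33 16.13] twist deg [-0.05  0.07  0.59]
```

Request:
{"api": "send_rows", "payload": {
  "moves": [
    {"twist": [0,0,0.8],"translation": [5,6,10],"grip": 1},
    {"twist": [0,0,0],"translation": [0,0,6],"grip": 1},
    {"twist": [0,0,0],"translation": [0,0,2],"grip": 1},
    {"twist": [0,0,0],"translation": [0,0,0],"grip": 1},
    {"twist": [0,0,0],"translation": [0,0,0],"grip": 1}
  ]
}}

```text
clock: 22.5
tcp_pos: [0.4531, 0.1021, 0.178]
eef_rot: [0.939, -0.343, 0.0, -0.001]
contact_force: [-0.7, -0.2, -1.7]
width: 0.21
```

```bash
python3 go.py .4526 .1034 .1805 -40
```

```text
t 22.5 tcp [453.07 102.13 177.96] w 0.21 F [-0.7  -0.23 -1.66] heading -40.15840674394239
translation mm [-1.18 -0.67 -2.53] twist deg [-0.11  0.02 -0.16]
```

Request:
{"api": "send_rows", "payload": {
  "moves": [
    {"twist": [0,0,0],"translation": [-1,-0.5,-2.5],"grip": 1},
    {"twist": [0,0,0],"translation": [0,0,0],"grip": 1},
    {"twist": [0,0,0],"translation": [0,0,0],"grip": 1},
    {"twist": [0,0,0],"translation": [0,0,0],"grip": 1}
  ]
}}

```text
clock: 22.9
tcp_pos: [0.4532, 0.1033, 0.1817]
eef_rot: [0.939, -0.343, 0.001, -0.001]
contact_force: [0.5, 1.4, -1.6]
width: 0.216
```

```bash
python3 go.py .4526 .1034 .1805 -40; python3 look.py w17 lens_center:.1752 brass_flange:.06; python3 - <<'E'
from h import *
np.set_printoptions(precision=4,suppress=True)
im2=cams.read_camera('side');cv2.imwrite('pics/side17.png',im2)
print('side',[(round(d['score'],2),np.round(d['location'],1)) for d in cams.landmark_of('side','lens_center')[:3]],'pred',proj('side',np.array([.5127,.053,.1752])))
im=cv2.imread('pics/w17.png');z=np.load('pics/w17.npz');m={k:z[k] for k in z}
a=np.linspace(0,2*np.pi,72);C=lambda x,y,z,r:np.c_[x+r*np.cos(a),y+r*np.sin(a),np.full(72,z)]
O=np.array([.5108,.0525]);th=np.radians(-108);u=np.array([np.cos(th),np.sin(th)]);v=np.array([-u[1],u[0]])
s=arm.sense();l=np.array(s['tcp_pos'])+R.from_quat(s['eef_rot']).apply([.0784,0,.0053]);print('lens',l)
T=[np.array([[*(O+p*u+q*v),.1752+h] for p,q in [(.07,-.007),(.07,.007),(.096,.007),(.096,-.007)]]) for h in (.003,-.003)]
def big(c,im,m,f,pt,w,h):
    b=cv2.resize(im,None,fx=f,fy=f,interpolation=cv2.INTER_CUBIC)
    for Q,col in [(C(.5127,.053,.06,.024),(0,0,255)),(C(l[0],l[1],l[2]+.008,.036),(0,255,0)),(C(l[0],l[1],l[2]-.008,.036),(255,255,0)),(T[0],(255,0,0)),(T[1],(255,0,255))]:
        cv2.polylines(b,[np.round(proj(c,Q,m)*f+f/2).astype(np.int32)],True,col,1)
    x,y=(proj(c,np.array(pt),m)*f).astype(int);x=max(x,w//2);y=max(y,h//2);return b[y-h//2:y+h//2,x-w//2:x+w//2]
cv2.imwrite('pics/crop5.png',np.hstack([big('wrist',im,m,1.6,[.5127,.053,.175],320,520),big('side',im2,None,7,[.505,.03,.17],480,520)]))
E
```

```text
t 22.9 tcp [453.21 103.33 181.65] w 0.216 F [ 0.53  1.43 -1.62] heading -40.15221985048647
translation mm [-0.51  0.34  1.15] twist deg [-0.18 -0.06 -0.15]
t 22.9 [0.4532 0.1033 0.1817] x axis [ 0.7643 -0.6448  0.001 ] tilt [ 0.0028  0.0017 -1.    ]
lens_center 0.81 [309.9 111.9] [0.5136 0.053 ]
side [(0.87, array([190.9, 271. ])), (0.75, array([308. , 220.4]))] pred [306.7238 217.7555]
lens [0.5129 0.0528 0.1761]
```

View pics/crop5.png

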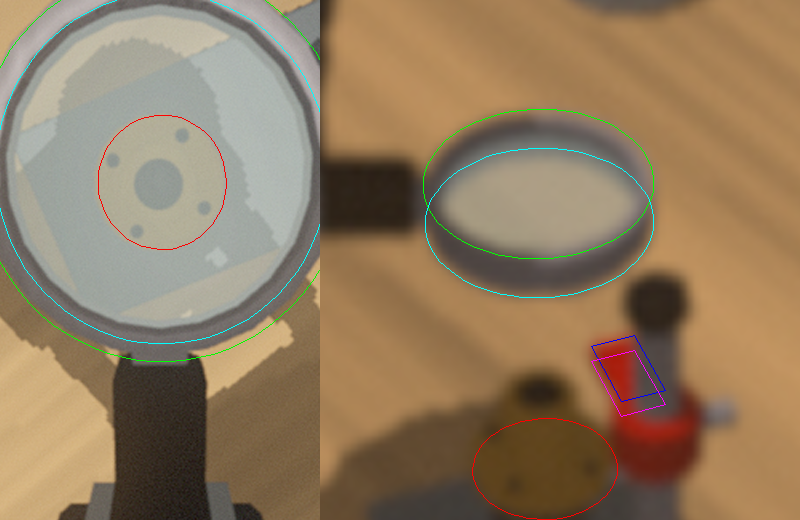

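The lens rim matches its overlay, the flange is centred under the lens, and the pointer tongue matches the 0.175 m model in the side view. A short settle check, then I hand in.

Request:
{"api": "send_rows", "payload": {
  "moves": [
    {"twist": [0,0,0],"translation": [0,0,0.5],"grip": 1},
    {"twist": [0,0,0],"translation": [0,0,0],"grip": 1},
    {"twist": [0,0,0],"translation": [0,0,0],"grip": 1},
    {"twist": [0,0,0],"translation": [0,0,0],"grip": 1},
    {"twist": [0,0,0],"translation": [0,0,0],"grip": 1}
  ]
}}

```text
clock: 23.65
tcp_pos: [0.4529, 0.1033, 0.1807]
eef_rot: [0.939, -0.343, 0.001, -0.001]
contact_force: [-0.1, -0.8, -1.4]
width: 0.214
```

```bash
python3 go.py .4526 .1034 .1805 -40; python3 look.py w18 lens_center:.1752 >/dev/null; python3 go.py .4526 .1034 .1805 -40; python3 -c "
from h import *
s=arm.sense();print(np.abs(s['joint_velocities']).max())
l=np.array(s['tcp_pos'])+R.from_quat(s['eef_rot']).apply([.0784,0,.0053]);print(l)
if np.linalg.norm(l-[.5128,.053,.1755])<.003: print(arm.sign_off())"
```

```text
t 23.65 tcp [452.93 103.28 180.67] w 0.214 F [-0.05 -0.78 -1.4 ] heading -40.16082176320796
translation mm [-0.33  0.12  0.17] twist deg [-0.14 -0.02 -0.16]
t 23.75 tcp [452.94 103.3  180.68] w 0.211 F [ 0.36  0.37 -1.8 ] heading -40.157454122231805
translation mm [-0.32  0.14  0.18] twist deg [-0.15 -0.02 -0.16]
0.0012200237358346785
[0.51286641 0.05274921 0.17540518]
the job is handed in; nothing more can be done
None
```

The job is done and handed in at about 24 s. I set the farthest brass flange upright on the pedestal and let go of it. Then I picked up the farther loupe by its handle, and the arm is now holding it level over the flange.

**Last checks:**
- **Lens position:** it is at (0.513, 0.053, 0.175) m, tilted about 0.2° and not moving. In the last wrist view the flange is centred under the lens.
- **Contact:** the last wrist and side views show the loupe clear of the flange and the stand. The red pointer still matches its expected place in the side view.

**Not fully settled:**
- **Flange centring:** the wrist views put the flange up to about 2 mm off the pedestal's axis. The side view showed it centred, so I left it alone.
- **Pointer height:** estimates disagreed. The oblique views gave 0.173 to 0.177 m. Two steep views, which say little about height, gave 0.159 to 0.160 m in the outline fit, so I used 0.175 m. The last side view agreed with that.

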